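# Reload the drilling fixture and lock its hold-down lever

### The arm

A 6-joint arm with a two-finger parallel gripper is mounted at the origin on a cart in front of the work surface, level with it; the furniture and walls round the work are solid. World frame = base frame: x ahead of the robot, y to its left, z up, the work surface at z = 0. Lengths are in mm, angles in rad, forces in N, time in s.
With the tool pointing down it reaches from about 425 to 950 mm from the base axis. Payload 14.7 kg.
Tool frame: the origin (TCP) lies at the very end of the fingers, on their centre line; the grasp point (between the pads) lies 19 mm behind it; z points along the fingers, y is the line along which they close (so a half turn about z gives the same grasp; the last joint's range is limited). The gripper opens to 85 mm and grips with 20 to 120 N. Pads are 22 mm wide; open, the fingers measure 114 mm over their backs; the gripper's body (76 mm by 85 mm) begins 54 mm behind the grasp point. The pads swing forward as they close: fully open they stand 13 mm farther back than shut.
Start: joints at [-1.194, 0.48, 1.596, -0, 1.065, -0.047], TCP at [267.312, -592.483, 231.297] pointing down, gripper open.
Joint ranges: [-2.75, 2.75], [-0.82, 2.05], [0.23, 2.67], [-1.56, 4.7], [0.09, 2.69], [-2.92, 2.92]. Speed limits (rad/s): [1.89, 1.89, 2.39, 3.01, 3.01, 3.01].

### API

Orientations are given as a 3x3 rotation matrix whose columns are the frame's x, y, z axes.
In Python, from bench import readout, eyes, finish_job gives the robot as it stands.
- The arm moves only by the tool send_rows, never from a script. Its arguments are lists of equal length, an entry for each row: "delta_pos": the shift along the tool's x, y, z in cm, a list of three; "twist": the turn, a rotation vector about the tool's x, y, z in rad, a list of three. In form: {"delta_pos": [[tx, ty, tz], ...], "twist": [[wx, wy, wz], ...]}. A call has 1 to 8 rows; each row shifts and turns the commanded pose from where the row before left it, along the tool's axes as they then stand; what a row does not reach is not made up. A row lasts 1/8 s, in which the tool goes at most 62.5 mm and 10.7 degrees, less where a joint would pass 70% of its speed; a pose out of reach is approached as far as the arm can. A call is refused whole if a number of a shift passes 6.25 or a number of a turn 0.188, either way. A call with a gripper value outside its range is refused whole. "fingers" is the finger opening in cm, from 0 to 8.54, set as the call begins (left out, the last holds). The fingers move at their own pace and stop on an object; "squeeze" is the grip in N (left out, the last holds). Time passes only in rows, so rows that do not move let the fingers close. It gives the time, the measured TCP pose, the force, the opening and the grip force at its end, in the units of the state.
- readout.observe(): the state, without advancing time (a new reading comes with each control period).
- eyes.snapshot(name): name is "side" or "top" or "wrist"; returns a dict with "pixels" (384x512x3 uint8, red, green, blue), "mtx" (3x3 intrinsics, pixels), "position" and "attitude" of the camera in the world; the wrist camera has in their place "mount" (4x4, takes a point from camera to tool coordinates, whose origin is the TCP and whose axes are the flange's). Camera axes: x right, y up, looking along -z (the intrinsics and any distortion apply to the point x, -y, -z); pixel columns grow to the right and rows downward; lengths in mm; the calibration is good to about 2 mm. A picture is of the moment at which its call begins: read the wrist's pose just before it. There is no depth.
- finish_job(): hands the job in; it is judged then, once.
The state is a dict: "time": time; "q": joint angles; "dq": joint speeds; "joint_efforts": joint torques, N m; "eef_pos": TCP position; "tcp_rot": TCP orientation; "wrist_force": force on the tool from outside, world axes, zero at the start; "wrist_torque": the same for the moment, N m; "opening": finger opening in mm; "gripper_force": force on a finger pad.
Only numpy, scipy, OpenCV 4.12 (cv2) and the standard library are available. Lean on these libraries where they do the work, as an engineer would, in place of code of your own. Each camera call takes 0.05 s, during which the arm holds its last target. There are 200 camera calls.

### The job

Change over the drilling fixture: squeeze the release button in the lever's grip and swing the lever fully up, take the drilled blocks out of the pockets and lay them in the tray, and seat each bare aluminium block from the bench flat and square in a pocket of its own. Then squeeze the release again, swing the lever all the way down over the blocks and let go, so that it stays locked down. Do not disturb the marker, pliers, red and white box or spanner lying around.

Things in the scene. Friction and masses are not known exactly. Their poses are not given: they have to be found in the camera images.
- fixture: Drilling fixture: dark steel plate 240 x 175 mm (x, y), 18 mm thick, fixed to the bench, three pockets in a row along x, a lever hinged near its -y edge. Origin: centre of the plate's underside; z up. The -x side faces the robot, more or less.
- lever_hinge (a point): Point on the lever's hinge axis, mid-width of the lever, 60 mm above the bench. x: along the (level) hinge axis; y: level, from the hinge toward the pockets; z up. These axes do not turn with the lever. A toothed sector plate stands 14 to 31 mm from this point on the -x side, within 46 mm of the axis.
- lever_grip (a point): Middle of the lever's black rubber grip, 215 mm from the hinge axis. Axes turn with the lever: x along the hinge axis, y along the lever toward its end, which is 34 mm beyond this point. The grip is 88 mm long, 24 mm wide (x), 26 mm thick (z); the release button is in its -x side at this point.
- release_face (a point): Centre of the outer face of the release button (steel, 20 mm diameter, in the -x side of the grip, moving along x): 21 mm from lever_grip when out, 13 mm when pressed in. The opposite side of the grip is 12 mm from lever_grip, so pinching the grip across its width, button to opposite side, presses the button.
- bar_mid (a point): Middle of the steel hold-down bar fixed under the lever, 105 mm from the hinge: 172 mm long (along the hinge axis), 16 mm wide, 9 mm thick. With the lever down it stands 4 mm above seated blocks; with the lever up it is out of the way over the hinge, 165 mm above the bench.
- lever (a joint): Lever angle, rad: 0 = fully down, level over the pockets; grows as raised; 1.71 = fully up, 0.14 past upright, leaning away from the pockets. Released, a pawl locks it both ways: within 0 to 0.03 when down, above 1.49 when up, and near 0.50, 1.02; it gives a few hundredths if forced. Pressed, it moves with about 5 N at the grip. Starts locked down.
- release (a joint): Travel of the release button, m: 0 = out, 0.008 = fully pressed (8 N, spring). The pawl is clear of the teeth from 0.0068 on.
- tray_in (a point): Shallow open aluminium tray, 150 x 200 mm outside (x, y), walls 4 mm thick and 28 mm high, fixed to the bench. This point: centre of its inner floor, 4 mm above the bench.
- pocket_0 (a point): Centre of the floor of the -x end pocket of the fixture, 10 mm above the bench; 33 x 53 mm (x, y), 8 mm deep, mouth chamfered 2.5 mm. x, y, z as at lever_hinge; 105 mm from the hinge axis along y; pockets are 70 mm apart.
- pocket_1 (a point): Centre of the floor of the middle pocket of the fixture, 10 mm above the bench; 33 x 53 mm (x, y), 8 mm deep, mouth chamfered 2.5 mm. x, y, z as at lever_hinge; 105 mm from the hinge axis along y; pockets are 70 mm apart.
- pocket_2 (a point): Centre of the floor of the +x end pocket of the fixture, 10 mm above the bench; 33 x 53 mm (x, y), 8 mm deep, mouth chamfered 2.5 mm. x, y, z as at lever_hinge; 105 mm from the hinge axis along y; pockets are 70 mm apart.
- blank_0_mid (a point): Centre of a bare aluminium block, 30 x 50 x 25 mm (x, y, z), lying on the bench between fixture and tray; z up. Absent in some starts.
- blank_1_mid (a point): Centre of a bare aluminium block, 30 x 50 x 25 mm (x, y, z), lying on the bench between fixture and tray; z up. Absent in some starts.
- blank_2_mid (a point): Centre of a bare aluminium block, 30 x 50 x 25 mm (x, y, z), lying on the bench between fixture and tray; z up. Absent in some starts.
- drilled_0_mid (a point): Centre of a finished aluminium block, 30 x 50 x 25 mm (x, y, z), with two dark drilled holes in its top, at first seated in a pocket; z up. Absent in some starts.
- drilled_1_mid (a point): Centre of a finished aluminium block, 30 x 50 x 25 mm (x, y, z), with two dark drilled holes in its top, at first seated in a pocket; z up. Absent in some starts.
- drilled_2_mid (a point): Centre of a finished aluminium block, 30 x 50 x 25 mm (x, y, z), with two dark drilled holes in its top, at first seated in a pocket; z up. Absent in some starts.
- bystander_marker: A blue-capped paint marker, 131 mm long, lying on the bench; to be left alone. Origin: centre of its underside.
- bystander_pliers: A long-nose pliers, 165 mm long, lying on the bench; to be left alone. Origin: centre of its underside.
- bystander_box: A flat red and white plastic box, 32 x 85 x 12 mm, lying on the bench; to be left alone. Origin: centre of its underside.
- bystander_spanner: A spanner, 158 mm long, lying on the bench; to be left alone. Origin: centre of its underside.
Not all that is in view belongs to the job. Leave any blue or orange look-alike of the part that bears blank_1_mid alone.

How it is judged (in metres and radians):
On the way, in this order (a step that is already met when the one before it is completed fails the run):
1. the lever is swung fully up (value of joint lever above 1.5 rad), for 0.2 s.
2. with the lever up, all drilled blocks lie in the tray and all bare blocks are seated in pockets (value of joint lever above 1.2 rad and ((horizontal distance between blank_0_mid and pocket_0 below 0.004 m and z of blank_0_mid in the frame of pocket_0 below 0.0145 m and angle between the y axis of blank_0_mid and the y axis of pocket_0, either way round below 0.12 rad and angle between blank_0_mid's own z axis and vertical below 0.06 rad) or (horizontal distance between blank_0_mid and pocket_1 below 0.004 m and z of blank_0_mid in the frame of pocket_1 below 0.0145 m and angle between the y axis of blank_0_mid and the y axis of pocket_1, either way round below 0.12 rad and angle between blank_0_mid's own z axis and vertical below 0.06 rad) or (horizontal distance between blank_0_mid and pocket_2 below 0.004 m and z of blank_0_mid in the frame of pocket_2 below 0.0145 m and angle between the y axis of blank_0_mid and the y axis of pocket_2, either way round below 0.12 rad and angle between blank_0_mid's own z axis and vertical below 0.06 rad)) and ((horizontal distance between blank_1_mid and pocket_0 below 0.004 m and z of blank_1_mid in the frame of pocket_0 below 0.0145 m and angle between the y axis of blank_1_mid and the y axis of pocket_0, either way round below 0.12 rad and angle between blank_1_mid's own z axis and vertical below 0.06 rad) or (horizontal distance between blank_1_mid and pocket_1 below 0.004 m and z of blank_1_mid in the frame of pocket_1 below 0.0145 m and angle between the y axis of blank_1_mid and the y axis of pocket_1, either way round below 0.12 rad and angle between blank_1_mid's own z axis and vertical below 0.06 rad) or (horizontal distance between blank_1_mid and pocket_2 below 0.004 m and z of blank_1_mid in the frame of pocket_2 below 0.0145 m and angle between the y axis of blank_1_mid and the y axis of pocket_2, either way round below 0.12 rad and angle between blank_1_mid's own z axis and vertical below 0.06 rad)) and ((horizontal distance between blank_2_mid and pocket_0 below 0.004 m and z of blank_2_mid in the frame of pocket_0 below 0.0145 m and angle between the y axis of blank_2_mid and the y axis of pocket_0, either way round below 0.12 rad and angle between blank_2_mid's own z axis and vertical below 0.06 rad) or (horizontal distance between blank_2_mid and pocket_1 below 0.004 m and z of blank_2_mid in the frame of pocket_1 below 0.0145 m and angle between the y axis of blank_2_mid and the y axis of pocket_1, either way round below 0.12 rad and angle between blank_2_mid's own z axis and vertical below 0.06 rad) or (horizontal distance between blank_2_mid and pocket_2 below 0.004 m and z of blank_2_mid in the frame of pocket_2 below 0.0145 m and angle between the y axis of blank_2_mid and the y axis of pocket_2, either way round below 0.12 rad and angle between blank_2_mid's own z axis and vertical below 0.06 rad)) and x of drilled_0_mid in the frame of tray_in between -0.071 and 0.071 m and y of drilled_0_mid in the frame of tray_in between -0.096 and 0.096 m and z of each of drilled_0_mid, drilled_1_mid, drilled_2_mid in the frame of tray_in below 0.03 m and x of drilled_1_mid in the frame of tray_in between -0.071 and 0.071 m and y of drilled_1_mid in the frame of tray_in between -0.096 and 0.096 m and x of drilled_2_mid in the frame of tray_in between -0.071 and 0.071 m and y of drilled_2_mid in the frame of tray_in between -0.096 and 0.096 m), for 0.2 s.
3. the lever is fully down and its release button is out (value of joint lever below 0.06 rad and value of joint release below 0.0025 m), for 0.2 s.
At the end, for the whole second after the job is handed in: Every bare block is seated in a pocket (centre within 4 mm of the pocket's centre, on its floor within 2 mm, square within 0.12 rad, level within 0.06 rad); every drilled block lies in the tray; the lever is down (under 0.06 rad) with the release button out (under 2.5 mm); all is at rest (all of step 3 and ((horizontal distance between blank_0_mid and pocket_0 below 0.004 m and z of blank_0_mid in the frame of pocket_0 below 0.0145 m and angle between the y axis of blank_0_mid and the y axis of pocket_0, either way round below 0.12 rad and angle between blank_0_mid's own z axis and vertical below 0.06 rad) or (horizontal distance between blank_0_mid and pocket_1 below 0.004 m and z of blank_0_mid in the frame of pocket_1 below 0.0145 m and angle between the y axis of blank_0_mid and the y axis of pocket_1, either way round below 0.12 rad and angle between blank_0_mid's own z axis and vertical below 0.06 rad) or (horizontal distance between blank_0_mid and pocket_2 below 0.004 m and z of blank_0_mid in the frame of pocket_2 below 0.0145 m and angle between the y axis of blank_0_mid and the y axis of pocket_2, either way round below 0.12 rad and angle between blank_0_mid's own z axis and vertical below 0.06 rad)) and ((horizontal distance between blank_1_mid and pocket_0 below 0.004 m and z of blank_1_mid in the frame of pocket_0 below 0.0145 m and angle between the y axis of blank_1_mid and the y axis of pocket_0, either way round below 0.12 rad and angle between blank_1_mid's own z axis and vertical below 0.06 rad) or (horizontal distance between blank_1_mid and pocket_1 below 0.004 m and z of blank_1_mid in the frame of pocket_1 below 0.0145 m and angle between the y axis of blank_1_mid and the y axis of pocket_1, either way round below 0.12 rad and angle between blank_1_mid's own z axis and vertical below 0.06 rad) or (horizontal distance between blank_1_mid and pocket_2 below 0.004 m and z of blank_1_mid in the frame of pocket_2 below 0.0145 m and angle between the y axis of blank_1_mid and the y axis of pocket_2, either way round below 0.12 rad and angle between blank_1_mid's own z axis and vertical below 0.06 rad)) and ((horizontal distance between blank_2_mid and pocket_0 below 0.004 m and z of blank_2_mid in the frame of pocket_0 below 0.0145 m and angle between the y axis of blank_2_mid and the y axis of pocket_0, either way round below 0.12 rad and angle between blank_2_mid's own z axis and vertical below 0.06 rad) or (horizontal distance between blank_2_mid and pocket_1 below 0.004 m and z of blank_2_mid in the frame of pocket_1 below 0.0145 m and angle between the y axis of blank_2_mid and the y axis of pocket_1, either way round below 0.12 rad and angle between blank_2_mid's own z axis and vertical below 0.06 rad) or (horizontal distance between blank_2_mid and pocket_2 below 0.004 m and z of blank_2_mid in the frame of pocket_2 below 0.0145 m and angle between the y axis of blank_2_mid and the y axis of pocket_2, either way round below 0.12 rad and angle between blank_2_mid's own z axis and vertical below 0.06 rad)) and x of drilled_0_mid in the frame of tray_in between -0.071 and 0.071 m and y of drilled_0_mid in the frame of tray_in between -0.096 and 0.096 m and z of each of drilled_0_mid, drilled_1_mid, drilled_2_mid in the frame of tray_in below 0.03 m and x of drilled_1_mid in the frame of tray_in between -0.071 and 0.071 m and y of drilled_1_mid in the frame of tray_in between -0.096 and 0.096 m and x of drilled_2_mid in the frame of tray_in between -0.071 and 0.071 m and y of drilled_2_mid in the frame of tray_in between -0.096 and 0.096 m and velocity of joint lever between -0.05 and 0.05 rad/s and linear speed of each of blank_0, blank_1, blank_2, drilled_0, drilled_1, drilled_2 below 0.02 m/s); the robot touches nothing.
It fails at once if the marker is disturbed (moved more than 40 mm) (distance of bystander_marker from where it was at the start of the episode above 0.04 m).
It fails at once if the pliers is disturbed (moved more than 40 mm) (distance of bystander_pliers from where it was at the start of the episode above 0.04 m).
It fails at once if the box is disturbed (moved more than 40 mm) (distance of bystander_box from where it was at the start of the episode above 0.04 m).
It fails at once if the spanner is disturbed (moved more than 40 mm) (distance of bystander_spanner from where it was at the start of the episode above 0.04 m).
Of drilled_0, drilled_1, drilled_2 only 2 to 3 are there at a start; the rules pass over those that are not, and their reading is None.
Of blank_0, blank_1, blank_2 only 2 to 3 are there at a start; the rules pass over those that are not, and their reading is None.
At some moment in a run one of blank_0, blank_1, blank_2 may be knocked a few centimetres aside while the robot is not near it.
Once in a run the grip may slacken for a moment while it holds something.
It also fails if it takes over 210 s, if anything falls off the work surface, if the arm or the gripper's body presses on something with over 40 N, if the wrist force passes 120 N, or if a joint passes its speed limit or range.

## Working session

There is one attempt and no reset: what is moved stays moved. The work goes in short steps, Python scripts to look and compute and a tool call to move; the robot and the scene stay as the last step left them, time stands still between calls to the robot, and variables do not carry over. Pictures are saved under pics/ and viewed, at most 14 in all, crops included, and the job is handed in when it is done.

Besides the shell and the picture viewer there is one more tool, called after "Request:" as name(argument=value, ...), one argument or row to a line, values as JSON. send_rows: Moves the arm, as the interface text tells. Its arguments: {"type":"object","properties":{"delta_pos":{"type":"array","items":{"type":"array","items":{"type":"number"}}},"twist":{"type":"array","items":{"type":"array","items":{"type":"number"}}},"fingers":{"type":"number"},"squeeze":{"type":"number"}},"required":["delta_pos","twist"]}

```bash
ls; mkdir -p pics
cat > h.py <<'E'
import numpy as np, cv2
from bench import readout, eyes
def snap(n):
    s=readout.observe(); d=eyes.snapshot(n)
    im=cv2.cvtColor(np.array(d["pixels"]),cv2.COLOR_RGB2BGR)
    if n=="wrist":
        T=np.eye(4);T[:3,:3]=np.array(s["tcp_rot"]);T[:3,3]=s["eef_pos"]
        M=T@np.array(d["mount"]);R,p=M[:3,:3],M[:3,3]
    else: R,p=np.array(d["attitude"]),np.array(d["position"])
    return im,dict(K=np.array(d["mtx"]),R=R,p=p,keys=list(d))
def ray(c,u,v):
    K=c["K"];x=(u-K[0,2])/K[0,0];y=(v-K[1,2])/K[1,1]
    return c["R"]@np.array([x,-y,-1.])
def onz(c,u,v,z):
    r=ray(c,u,v);return c["p"]+r*(z-c["p"][2])/r[2]
def proj(c,P):
    q=c["R"].T@(np.array(P,float)-c["p"]);q=np.array([q[0],-q[1],-q[2]]);q=c["K"]@q;return q[:2]/q[2]
E
python3 - <<'E'
from h import *
for n in("top","side"):
    im,c=snap(n);cv2.imwrite(f"pics/{n}0.png",cv2.resize(im,(800,600),interpolation=cv2.INTER_CUBIC));cv2.imwrite(f"raw_{n}0.png",im)
    print(n,c)
print(readout.observe())
E
```

```text
pics
top {'K': array([[463.16279466,   0.        , 249.23491673],
       [  0.        , 463.16279466, 194.03678837],
       [  0.        ,   0.        ,   1.        ]]), 'R': array([[-0.02455755,  0.98300156, -0.18194742],
       [-0.99961642, -0.02181442,  0.01706273],
       [ 0.01280361,  0.18229664,  0.98316021]]), 'p': array([ 336.15837845,   61.75216581, 1174.9484966 ]), 'keys': ['pixels', 'mtx', 'position', 'attitude']}
side {'K': array([[426.19181431,   0.        , 248.97679172],
       [  0.        , 426.19181431, 199.703626  ],
       [  0.        ,   0.        ,   1.        ]]), 'R': array([[-0.99170684,  0.10104522, -0.07941922],
       [-0.12844995, -0.79975771,  0.58641982],
       [-0.00426122,  0.59175794,  0.80610445]]), 'p': array([480.35829446, 585.27431758, 828.19197221]), 'keys': ['pixels', 'mtx', 'position', 'attitude']}
{'time': 0.1, 'q': array([-1.19361479e+00,  4.80775329e-01,  1.59682858e+00,  3.91366426e-06,
        1.06511064e+00, -4.65928745e-02]), 'dq': array([-0.00058126, -0.0008997 , -0.00213666, -0.0021674 , -0.00114993,
       -0.00073499]), 'joint_efforts': array([ 2.34603795e-04, -9.52256155e+01, -4.31043756e+01, -3.32860900e-04,
        5.30213307e-03,  1.22567982e-07]), 'eef_pos': array([ 267.16511569, -592.13383679,  230.72594217]), 'tcp_rot': array([[ 9.11544174e-01,  4.11201958e-01, -4.10012859e-04],
       [ 4.11202158e-01, -9.11543578e-01,  1.04429470e-03],
       [ 5.56714384e-05, -1.12051893e-03, -9.99999371e-01]]), 'wrist_force': array([-0.43907141,  0.95060568, -0.38292988]), 'wrist_torque': array([ 0.01191849, -0.02469543, -0.00406999]), 'gripper_force': 0.0, 'opening': 85.64417520717014}
```

View pics/top0.png

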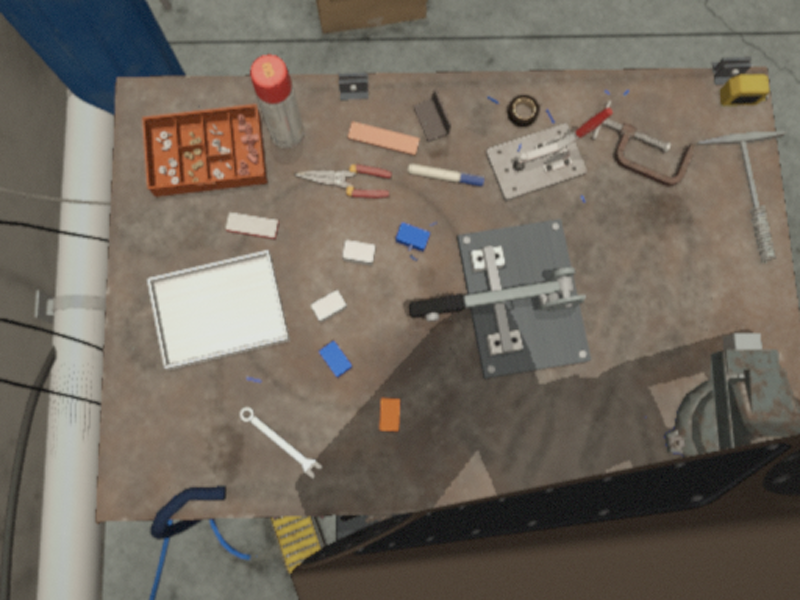

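View pics/side0.png

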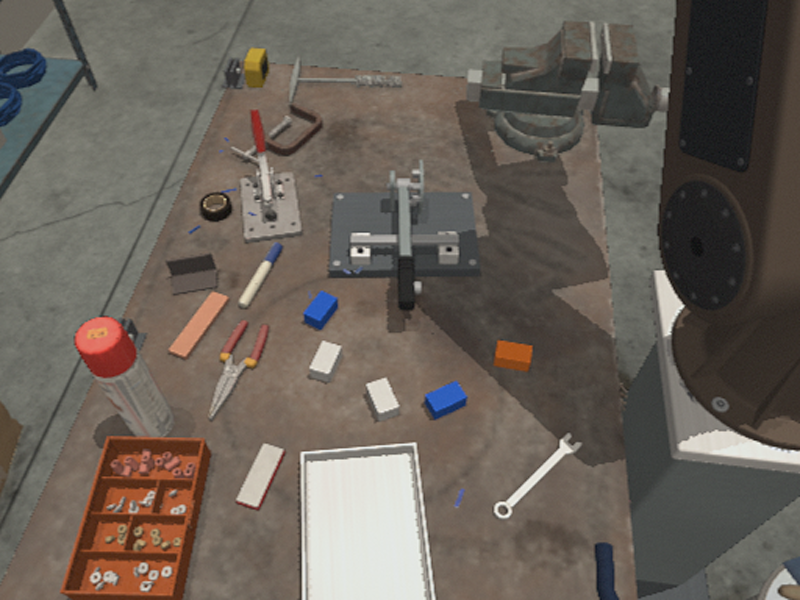

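The top view (800×600) shows white bare blocks at about (359,251) and (328,305). The red and white box is at (251,225), and there are blue and orange look-alikes at (413,236), (335,358) and (390,414). Drilled blocks with two dark holes sit at (488,258) and (503,342), and the tray is at (218,310). The side view shows the grip at (405,283) with its button on the robot side. Measuring next.

Run:
```python
from h import *
top=cv2.imread("raw_top0.png")
_,c=snap("top")
im2,c2=snap("side")
hsv=cv2.cvtColor(top,cv2.COLOR_BGR2HSV)
m=((hsv[...,2]>165)&(hsv[...,1]<60)).astype(np.uint8)
n,l,st,ce=cv2.connectedComponentsWithStats(m)
for i in range(1,n):
    x,y,w,h,a=st[i]
    if a>=3 and 60<x<400 and 120<y<260:
        z=25 if x<280 else 18
        cnt=cv2.findContours((l==i).astype(np.uint8),0,2)[0][0]
        (u,v),wh,an=cv2.minAreaRect(cnt)
        b=[onz(c,*p,z)[:2].round(0).tolist() for p in cv2.boxPoints(((u,v),wh,an))]
        print(a,np.round((u,v),1),onz(c,u,v,z)[:2].round(1),b if a>60 else '')
cv2.imwrite("pics/crop_top.png",cv2.resize(top[125:250,190:390],(800,500),interpolation=cv2.INTER_CUBIC))
```

```text
366 [160.5 143.3] [686.6 266.6] [[680.0, 309.0], [709.0, 305.0], [694.0, 224.0], [664.0, 228.0]]
7 [355. 144.] [ 676.5 -236.6] 
245 [229.1 160.2] [638.2  91.3] [[627.0, 119.0], [659.0, 114.0], [649.0, 63.0], [618.0, 69.0]]
10 [298.5 153. ] [655.4 -88.4] 
212 [317.4 171.1] [ 606.3 -135. ] [[641.0, -117.0], [645.0, -145.0], [572.0, -153.0], [568.0, -125.0]]
4547 [138.  197.4] [546.6 321.7] [[599.0, 440.0], [644.0, 239.0], [495.0, 205.0], [453.0, 402.0]]
69 [305.5 165.5] [ 621.7 -105. ] [[637.0, -97.0], [636.0, -115.0], [607.0, -113.0], [607.0, -95.0]]
54 [362.6 184.4] [ 569.  -249.1] 
167 [326.1 187.9] [ 561.8 -154.8] [[557.0, -82.0], [577.0, -227.0], [566.0, -228.0], [547.0, -83.0]]
3 [356. 183.] [ 572.9 -232.3] 
246 [209.5 194.8] [549.3 142. ] [[551.0, 172.0], [576.0, 127.0], [548.0, 112.0], [523.0, 157.0]]
5 [347.9 190.3] [ 554.2 -210.4] 
10 [276.5 202. ] [527.1 -26.4] 
14 [329.  213.5] [ 495.8 -158.6] 
38 [316.5 219.4] [ 481.4 -126.2] 
16 [331.5 220.3] [ 478.4 -164.1] 
12 [372.5 226.5] [ 460.3 -266.5]
```

View pics/crop_top.png

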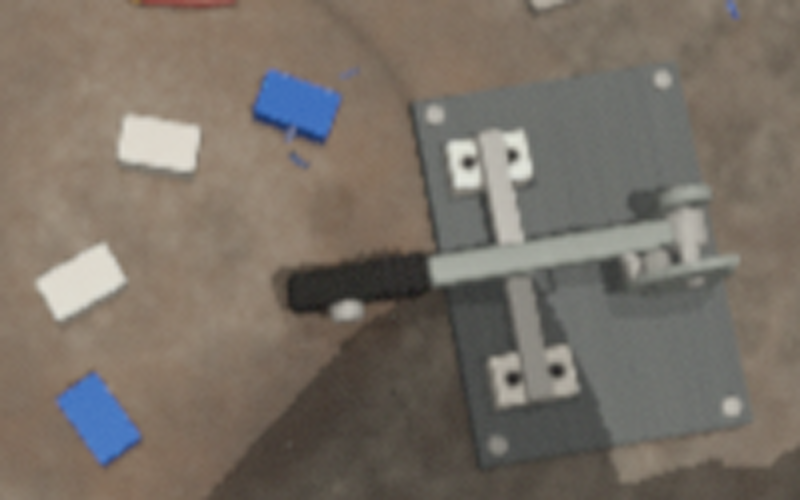

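The enlarged crop shows the plate bolts at (435,113), (662,79), (731,406) and (497,445). The drilled blocks centre at (490,160) and (535,377), and the button is at (346,311). The bare white blocks are at (158,144) and (80,282). The blue blocks at (297,105) and (98,418) are look-alikes and stay put.

```bash
cat >> h.py <<'E'
def tool(P,yaw_vec=None,s=None):
    "delta in tool axes cm to reach TCP P (world mm), and turn about tool z that brings tool y onto yaw_vec (either way)"
    s=s or readout.observe();R=np.array(s["tcp_rot"]);d=R.T@(np.array(P,float)-s["eef_pos"])/10
    a=None
    if yaw_vec is not None:
        v=R.T@np.array([*yaw_vec,0.]);a=np.arctan2(-v[0],v[1]);a=(a+np.pi/2)%np.pi-np.pi/2
    return d.round(2),a
E
python3 - <<'E'
from h import *
_,c=snap("top")
f=lambda u,v,z:onz(c,190+u/4,125+v/4,z)[:2]
B=[f(435,113,18),f(662,79,18),f(731,406,18),f(497,445,18)]
ctr=np.mean(B,0);print("plate ctr",ctr, [np.linalg.norm(B[i]-B[(i+1)%4]).round(1) for i in range(4)])
ex=(B[0]-B[3])+(B[1]-B[2]);ex/=np.linalg.norm(ex)
ey=(B[0]-B[1])+(B[3]-B[2]);ey/=np.linalg.norm(ey)
print("ex",ex,"ey",ey,"yaw",np.degrees(np.arctan2(ex[1],ex[0])),np.degrees(np.arctan2(-ey[0],ey[1])))
p2=f(490,160,35);p0=f(535,377,35);print("p2",p2,"p0",p0,np.linalg.norm(p2-p0),np.degrees(np.arctan2(*(p2-p0)[::-1])))
for n,p in(("p2",p2),("p0",p0),("button",f(346,311,60)),("grip",f(345,288,73)),("hinge",f(688,232,60)),("bar2",f(491,131,60)),("bar0",f(538,398,60))):
    d=p-ctr;print(n,p.round(1),"fix",(d@ex).round(1),(d@ey).round(1))
E
```

```text
plate ctr [ 557.15917156 -178.06211485] [np.float64(150.0), np.float64(216.1), np.float64(150.2), np.float64(217.5)]
ex [0.99078561 0.13543959] ey [-0.13590304  0.99072214] yaw 7.784040243233707 7.810841503659204
p2 [ 618.47076493 -120.37437008] p0 [ 479.34995295 -141.49726925] 140.7152344125443 8.633357009121525
p2 [ 618.5 -120.4] fix 68.6 48.8
p0 [ 479.3 -141.5] fix -72.1 46.8
button [519.4 -23.6] fix -16.5 158.1
grip [531.4 -22.5] fix -4.5 157.6
hinge [ 564.  -236.4] fix -1.1 -58.8
bar2 [ 630.8 -117.9] fix 81.1 49.6
bar0 [ 463.4 -138.2] fix -87.5 52.3
```

```bash
cat >> h.py <<'E'
C=np.array([557.5,-178.1]);EX=np.array([0.9908,0.1357]);EY=np.array([-0.1357,0.9908])
def fix(x,y,z): return np.array([*(C+x*EX+y*EY),z])
def tofix(P): d=np.array(P)[:2]-C;return np.array([d@EX,d@EY])
E
python3 - <<'E'
from h import *
print(tool(fix(-0.5,157.5,140),EX)); print(fix(-.5,157.5,0), np.array(readout.observe()["tcp_rot"]).round(2))
im,c=snap("side")
# vise top height: rough, x,y of ray for several heights
for z in (0,100,200): print(z,onz(c,600*.64,30*.64,z)[:2])
E
```

```text
(array([ 47.91, -40.93,   9.13]), np.float64(-1.2831151096128468))
[535.63185 -22.11685   0.     ] [[ 0.91  0.41 -0.  ]
 [ 0.41 -0.91  0.  ]
 [ 0.   -0.   -1.  ]]
0 [ 194.83252189 -851.24410716]
100 [ 229.30831762 -677.7917588 ]
200 [ 263.78411334 -504.33941043]
```

Request:
send_rows(
  delta_pos=[
    [0, 0, -6],
    [0, 0, -6],
    [0, 0, 0],
    [0, 0, 0],
    [0, 0, 0],
    [0, 0, 0],
    [0, 0, 0],
    [4.8, 3.12, 0],
  ],
  twist=[
    [0, 0, -0.16],
    [0, 0, -0.16],
    [0, 0, -0.16],
    [0, 0, -0.16],
    [0, 0, -0.16],
    [0, 0, -0.16],
    [0, 0, -0.16],
    [0, 0, -0.163],
  ],
  fingers=6,
  squeeze=60,
)

```text
time: 1.3
eef_pos: [298.7, -546.8, 350.6]
tcp_rot: [[-0.138, 0.991, -0.0], [0.991, 0.138, -0.0], [-0.0, -0.001, -1.0]]
wrist_force: [1.3, 0.1, -0.4]
opening: 60.3
gripper_force: 0.0
```

Request:
send_rows(
  delta_pos=[
    [4.8, 3.12, 0],
    [4.8, 3.12, 0],
    [4.8, 3.12, 0],
    [4.8, 3.12, 0],
    [4.8, 3.12, 0],
    [4.8, 3.12, 0],
    [4.8, 3.12, 0],
    [4.8, 3.12, 0],
  ],
  twist=[
    [0, 0, 0],
    [0, 0, 0],
    [0, 0, 0],
    [0, 0, 0],
    [0, 0, 0],
    [0, 0, 0],
    [0, 0, 0],
    [0, 0, 0],
  ],
)

```text
time: 2.3
eef_pos: [495.6, -129.3, 351.5]
tcp_rot: [[-0.136, 0.991, 0.001], [0.991, 0.136, -0.0], [-0.0, 0.001, -1.0]]
wrist_force: [0.6, -0.5, -0.3]
opening: 59.8
gripper_force: 0.0
```

Request:
send_rows(
  delta_pos=[
    [4.8, 3.12, 0],
    [4.8, 3.12, 0],
    [0, 0, 6],
    [0, 0, 6],
    [0, 0, 5],
    [0, 0, 0],
  ],
  twist=[
    [0, 0, 0],
    [0, 0, 0],
    [0, 0, 0],
    [0, 0, 0],
    [0, 0, 0],
    [0, 0, 0],
  ],
)

```text
time: 3.05
eef_pos: [541.5, -27.2, 178.6]
tcp_rot: [[-0.136, 0.991, -0.006], [0.991, 0.136, 0.001], [0.002, -0.006, -1.0]]
wrist_force: [0.2, -0.1, 0.1]
opening: 59.9
gripper_force: 0.0
```

Run:
```python
from h import *
s=readout.observe();print(s["time"],s["eef_pos"].round(1),np.array(s["tcp_rot"]).round(4).tolist(),s["q"].round(2),s["opening"],tool(fix(-.5,157.5,41),EX))
im,c=snap("wrist");cv2.imwrite("pics/w1.png",im);cv2.imwrite("raw_w1.png",im)
print(proj(c,fix(-21,157.5,60)),proj(c,fix(0,157.5,73)),proj(c,fix(0,191.5,60)),c["p"])
```

```text
3.05 [541.5 -27.2 178.6] [[-0.1357, 0.9907, -0.0064], [0.9908, 0.1357, 0.0007], [0.0016, -0.0062, -1.0]] [-0.11  0.4   1.89  0.    0.86 -0.24] 59.925196010745296 (array([ 0.56, -0.43, 13.77]), np.float64(-1.103224108978118e-05))
[224.44453008 178.23890774] [250.1200355  182.83278633] [250.35228691 136.00952375] [532.2252358   50.36153266 321.57869095]
```

View pics/w1.png

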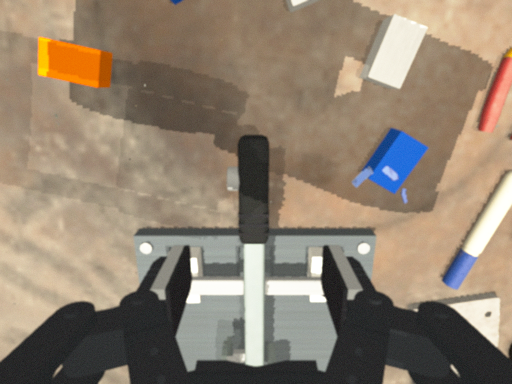

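The wrist view shows the grip at column 254, with its button at (233,179), between the fingers and about 2 mm further +x than estimated. The bare block at (397,52) and the blue and orange look-alikes are also in view. I'm correcting, descending and pinching.

Request:
send_rows(
  delta_pos=[
    [0.56, -0.23, 0],
    [0, 0, 5],
    [0, 0, 5],
    [0, 0, 3.85],
    [0, 0, 0],
    [0, 0, 0],
  ],
  twist=[
    [0, 0, 0],
    [0, 0, 0],
    [0, 0, 0],
    [0, 0, 0],
    [0, 0, 0],
    [0, 0, 0],
  ],
)

```text
time: 3.85
eef_pos: [542.4, -22.3, 45.0]
tcp_rot: [[-0.136, 0.991, 0.003], [0.991, 0.136, -0.0], [-0.001, 0.003, -1.0]]
wrist_force: [0.7, -0.2, 0.2]
opening: 60.0
gripper_force: 0.0
```

Request:
send_rows(
  delta_pos=[
    [0, 0, 0],
    [0, 0, 0],
    [0, 0, 0],
    [0, 0, 0],
    [0, 0, 0],
    [0, 0, 0],
    [0, 0, 0],
    [0, 0, 0],
  ],
  twist=[
    [0, 0, 0],
    [0, 0, 0],
    [0, 0, 0],
    [0, 0, 0],
    [0, 0, 0],
    [0, 0, 0],
    [0, 0, 0],
    [0, 0, 0],
  ],
  fingers=1.8,
  squeeze=60,
)

```text
time: 4.85
eef_pos: [538.0, -22.4, 44.1]
tcp_rot: [[-0.136, 0.991, -0.004], [0.991, 0.136, -0.0], [0.0, -0.004, -1.0]]
wrist_force: [-19.9, -5.0, 24.4]
opening: 23.6
gripper_force: 58.1
```

Request:
send_rows(
  delta_pos=[
    [0, -0.35, -0.3],
    [-0.11, 0, -2.15],
    [-0.32, 0, -2.13],
    [-0.53, 0, -2.08],
    [-0.74, 0, -2.02],
    [-0.94, 0, -1.94],
  ],
  twist=[
    [0, 0, 0],
    [0, 0, 0],
    [0, 0, 0],
    [0, 0, 0],
    [0, 0, 0],
    [0, 0, 0],
  ],
)

```text
time: 5.6
eef_pos: [541.7, -49.8, 150.3]
tcp_rot: [[-0.136, 0.991, 0.002], [0.991, 0.136, -0.001], [-0.001, 0.002, -1.0]]
wrist_force: [6.9, -11.9, -16.3]
opening: 23.1
gripper_force: 59.7
```

Request:
send_rows(
  delta_pos=[
    [-1.12, 0, -1.83],
    [-1.3, 0, -1.71],
    [-1.46, 0, -1.57],
    [-1.61, 0, -1.42],
    [-1.75, 0, -1.25],
    [-1.86, 0, -1.07],
  ],
  twist=[
    [0, 0, 0],
    [0, 0, 0],
    [0, 0, 0],
    [0, 0, 0],
    [0, 0, 0],
    [0, 0, 0],
  ],
)

```text
time: 6.35
eef_pos: [554.1, -139.5, 238.3]
tcp_rot: [[-0.135, 0.991, 0.002], [0.991, 0.135, -0.0], [-0.0, 0.002, -1.0]]
wrist_force: [12.9, -1.5, -20.9]
opening: 22.8
gripper_force: 64.8
```

Request:
send_rows(
  delta_pos=[
    [-1.96, 0, -0.88],
    [-2.04, 0, -0.68],
    [-2.1, 0, -0.47],
    [-2.13, 0, -0.26],
    [-2.15, 0, -0.05],
    [-2.14, 0, 0.17],
    [0, 0, 0],
  ],
  twist=[
    [0, 0, 0],
    [0, 0, 0],
    [0, 0, 0],
    [0, 0, 0],
    [0, 0, 0],
    [0, 0, 0],
    [0, 0, 0],
  ],
)

```text
time: 7.22
eef_pos: [571.5, -264.2, 260.2]
tcp_rot: [[-0.134, 0.991, 0.003], [0.991, 0.134, -0.001], [-0.001, 0.003, -1.0]]
wrist_force: [7.2, 0.8, -2.5]
opening: 22.9
gripper_force: 71.5
```

Run:
```python
from h import *
s=readout.observe();print(s["eef_pos"],tofix(s["eef_pos"]),s["wrist_force"].round(1),s["opening"])
d=tofix(s["eef_pos"])[1]+57.5;h=s["eef_pos"][2]+19-60;print(d,h,np.hypot(d,h),np.arctan2(h,d))
```

```text
[ 571.54185021 -264.22983671  260.23845037] [  2.22484635 -87.24292129] [ 7.2  0.8 -2.5] 22.949908332689372
-29.742921286074235 219.2384503704373 221.2467841290813 1.7056378118400777
```

Request:
send_rows(
  delta_pos=[
    [0, 0, 0],
    [0, 0, 0],
    [0, 0, 0],
    [0, 0, 0],
    [0, 0, -5],
    [0, 0, -5],
    [0, 0, -2],
  ],
  twist=[
    [0, 0, 0],
    [0, 0, 0],
    [0, 0, 0],
    [0, 0, 0],
    [0, 0, 0],
    [0, 0, 0],
    [0, 0, 0],
  ],
  fingers=6.5,
)

```text
time: 8.1
eef_pos: [571.1, -263.4, 382.6]
tcp_rot: [[-0.136, 0.991, 0.004], [0.991, 0.136, -0.002], [-0.002, 0.003, -1.0]]
wrist_force: [-0.2, 0.2, -0.7]
opening: 65.5
gripper_force: 0.0
```

Request:
send_rows(
  delta_pos=[
    [5, 0, 0],
    [5, 0, 0],
    [5, 0, 0],
    [0, 0, 6],
    [0, 0, 6],
    [0, 0, 5],
    [0, 0, 0],
    [0, 0, 0],
  ],
  twist=[
    [0, 0, 0],
    [0, 0, 0],
    [0, 0, 0],
    [0, 0, 0],
    [0, 0, 0],
    [0, 0, 0],
    [0, 0, 0],
    [0, 0, 0],
  ],
)

```text
time: 9.1
eef_pos: [551.0, -114.7, 211.1]
tcp_rot: [[-0.136, 0.991, 0.002], [0.991, 0.136, -0.0], [-0.001, 0.002, -1.0]]
wrist_force: [0.7, -0.4, 0.7]
opening: 65.1
gripper_force: 0.0
```

Run:
```python
from h import *
s=readout.observe();print(s["eef_pos"],tofix(s["eef_pos"]))
a,ca=snap("wrist");b,cb=snap("side")
cv2.imwrite("raw_w2.png",a)
cv2.imwrite("pics/w2.png",np.hstack([cv2.resize(a,(420,315)),cv2.resize(b[90:345,150:490],(420,315))])[:, :800])
for x in(-70,0,70): print(x,proj(ca,fix(x,47.5,35)),proj(ca,fix(x,47.5,10)))
print(proj(ca,s["eef_pos"]))
```

```text
[ 550.96148565 -114.74868877  211.05084077] [ 2.11841291 63.65575556]
-70 [182.04021573 183.8040682 ] [186.94149589 177.09130263]
0 [252.93045605 183.88720037] [253.09512935 177.1715867 ]
70 [323.75952062 183.9702608 ] [319.19548589 177.25180613]
[254.76812167 256.63721452]
```

View pics/w2.png

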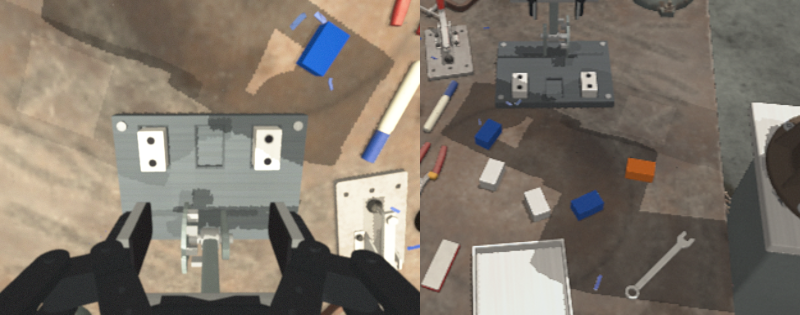

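The wrist view confirms the lever is up. Drilled blocks sit in the two end pockets at about (152,150) and (267,150) in this panel, and the middle pocket at (210,146) is empty. The side panel shows two bare blocks at (492,174) and (538,204), so there are four parts to move.

```bash
cat >> h.py <<'E'
def whites(im,c,z,lo=400,thr=150,sat=50):
    h=cv2.cvtColor(im,cv2.COLOR_BGR2HSV);m=((h[...,2]>thr)&(h[...,1]<sat)).astype(np.uint8)
    m=cv2.morphologyEx(m,cv2.MORPH_OPEN,np.ones((3,3)))
    out=[]
    for k in cv2.findContours(m,0,2)[0]:
        if cv2.contourArea(k)<lo: continue
        r=cv2.minAreaRect(k);P=np.array([onz(c,*p,z)[:2] for p in cv2.boxPoints(r)])
        e=[P[1]-P[0],P[2]-P[1]];L=[np.linalg.norm(v) for v in e];i=int(np.argmax(L))
        if not(38<L[i]<62 and 22<L[1-i]<42): continue
        sh=e[1-i]/L[1-i]
        out.append((np.round(r[0],1),P.mean(0).round(1),tofix(P.mean(0)).round(1),np.round(sorted(L),1),np.round(np.degrees(np.arctan2(sh[1],sh[0]))%180,1)))
    return out
E
python3 - <<'E'
from h import *
im=cv2.imread("raw_w2.png");_,c=snap("wrist")
for w in whites(im,c,35): print(w)
t,ct=snap("top");
for w in whites(t,ct,25,60,165,60): print("top",w)
b,cb=snap("side");
for w in whites(b,cb,25,60,150,60): print("side",w)
print("tool centre",proj(c,readout.observe()["eef_pos"]))
h=cv2.cvtColor(t,cv2.COLOR_BGR2HSV);m=((h[...,2]>165)&(h[...,1]<60)).astype(np.uint8)
for k in cv2.findContours(m,0,2)[0]:
    if cv2.contourArea(k)>3000:
        r=cv2.minAreaRect(k)
        P=np.array([onz(ct,*p,28)[:2] for p in cv2.boxPoints(r)]);print("tray",P.mean(0),tofix(P.mean(0)),P.round(0).tolist())
E
```

```text
(array([301.6, 285.2]), array([ 620.1, -239. ]), array([ 53.8, -68.8]), array([22.7, 51.8]), np.float64(108.1))
top (array([498.5, 308. ]), array([ 253.8, -557.3]), array([-352.3, -334.5]), array([23.8, 61.3]), np.float64(172.7))
top (array([479., 218.]), array([ 474.8, -535. ]), array([-130.3, -342.4]), array([25.5, 40.6]), np.float64(173.2))
top (array([224.8, 174. ]), array([602.1, 102.7]), array([ 82.3, 272.2]), array([23.1, 54.2]), np.float64(159.3))
top (array([363.5,  66. ]), array([ 889.9, -271.9]), array([ 316.7, -138. ]), array([40.2, 40.3]), np.float64(175.8))
side (array([244.5, 252.6]), array([551. , 141.1]), array([ 36.9, 317.2]), array([32.1, 51.7]), np.float64(33.7))
side (array([146.1, 242.3]), array([767.3, 142.9]), array([251.5, 289.6]), array([26.8, 57.5]), np.float64(163.4))
side (array([207.9, 228.2]), array([640.2,  90.2]), array([118.4, 254.6]), array([32.5, 53.1]), np.float64(157.0))
side (array([230.5, 156. ]), array([ 623.5, -129.4]), array([72. , 39.3]), array([28.2, 47.5]), np.float64(7.2))
side (array([286.5, 155. ]), array([ 483.3, -150.5]), array([-69.8,  37.4]), array([33.3, 47.7]), np.float64(7.2))
side (array([433. ,  60.5]), array([  67.7, -595. ]), array([-541.9, -346.6]), array([36.2, 55.5]), np.float64(82.4))
tool centre [253.44940048 255.36183395]
tray [546.62529779 320.54861662] [ 56.89196233 495.53674643] [[599.0, 441.0], [645.0, 238.0], [493.0, 202.0], [450.0, 401.0]]
```

Run:
```python
from h import *
im=cv2.imread("raw_w2.png");_,c=snap("wrist")
for t in(180,200,215):
    for w in whites(im,c,35,400,t): print(t,w)
g=cv2.cvtColor(im,cv2.COLOR_BGR2GRAY);print(g[182,150:360:6])
```

```text
180 (array([184.3, 184.1]), array([ 483.9, -141. ]), array([-67.9,  46.7]), array([31.4, 53.3]), np.float64(12.2))
180 (array([325.4, 182. ]), array([ 621.5, -119.9]), array([71.3, 49. ]), array([32.4, 52.6]), np.float64(4.9))
200 (array([184.2, 184. ]), array([ 483.8, -140.9]), array([-68. ,  46.8]), array([31.2, 51.4]), np.float64(11.7))
200 (array([326. , 182.5]), array([ 622.2, -120.2]), array([71.9, 48.5]), array([30.9, 51.8]), np.float64(4.7))
215 (array([184.3, 184. ]), array([ 483.9, -140.9]), array([-67.9,  46.8]), array([30.7, 51.5]), np.float64(12.0))
215 (array([325.9, 182.4]), array([ 622.1, -120.2]), array([71.9, 48.6]), array([30.3, 52.1]), np.float64(3.8))
[153 155 154 170 255 255 255 255 255 105 152 149 151 148 150 113 170 166
 165 165 163 163 161 165 160 160 121 255 251 243 243 245 164 104 110]
```

Request:
send_rows(
  delta_pos=[
    [-0.8, 3.5, 0],
    [-0.7, 3.5, 0],
    [0, 0, 5],
    [0, 0, 5],
    [0, 0, 5],
    [0, 0, 3],
    [0, 0, 0],
    [0, 0, 0],
  ],
  twist=[
    [0, 0, 0],
    [0, 0, 0],
    [0, 0, 0],
    [0, 0, 0],
    [0, 0, 0],
    [0, 0, 0],
    [0, 0, 0],
    [0, 0, 0],
  ],
  fingers=4.8,
)

```text
time: 10.4
eef_pos: [622.2, -120.1, 30.6]
tcp_rot: [[-0.136, 0.991, 0.002], [0.991, 0.136, -0.0], [-0.001, 0.002, -1.0]]
wrist_force: [-0.1, -0.6, 0.2]
opening: 47.7
gripper_force: 0.0
```

Run:
```python
from h import *
s=readout.observe();print(s["eef_pos"],tofix(s["eef_pos"]),s["opening"],s["wrist_force"].round(1),s["dq"].round(3))
im,c=snap("wrist");cv2.imwrite("pics/w3.png",im[120:384,100:420])
```

```text
[ 622.21781021 -120.06021054   30.64092651] [71.99840579 48.72361655] 47.74259079936438 [-0.1 -0.6  0.2] [ 0.    -0.016 -0.005 -0.001 -0.003  0.001]
```

View pics/w3.png

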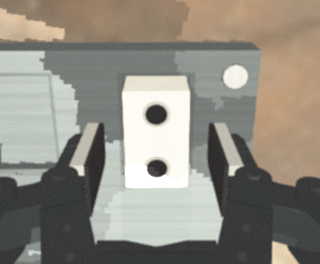

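The drilled block is centred between the fingers, at column 156 with the pads at 88 and 224. I'll lower the tool and grip it.

Request:
send_rows(
  delta_pos=[
    [0, 0, 0.85],
    [0, 0, 0],
    [0, 0, 0],
  ],
  twist=[
    [0, 0, 0],
    [0, 0, 0],
    [0, 0, 0],
  ],
)

```text
time: 10.82
eef_pos: [621.4, -119.8, 20.9]
tcp_rot: [[-0.136, 0.991, 0.0], [0.991, 0.136, -0.0], [-0.0, 0.0, -1.0]]
wrist_force: [0.5, 0.6, -0.6]
opening: 48.3
gripper_force: 0.0
```

Request:
send_rows(
  delta_pos=[
    [0, 0, 0],
    [0, 0, 0],
    [0, 0, 0],
    [0, 0, 0],
    [0, 0, 0],
  ],
  twist=[
    [0, 0, 0],
    [0, 0, 0],
    [0, 0, 0],
    [0, 0, 0],
    [0, 0, 0],
  ],
  fingers=2.5,
)

```text
time: 11.45
eef_pos: [621.4, -119.9, 21.2]
tcp_rot: [[-0.136, 0.991, 0.0], [0.991, 0.136, -0.0], [-0.0, 0.0, -1.0]]
wrist_force: [-1.4, 0.8, 6.2]
opening: 28.5
gripper_force: 60.0
```

Request:
send_rows(
  delta_pos=[
    [0, 0, -3],
    [0, 0, -5],
    [0, 0, -5],
    [0, 0, 0],
  ],
  twist=[
    [0, 0, 0],
    [0, 0, 0],
    [0, 0, 0],
    [0, 0, 0],
  ],
)

```text
time: 11.95
eef_pos: [623.6, -120.4, 154.8]
tcp_rot: [[-0.136, 0.991, 0.007], [0.991, 0.136, -0.002], [-0.002, 0.006, -1.0]]
wrist_force: [0.3, 0.0, -1.2]
opening: 28.2
gripper_force: 62.1
```

Request:
send_rows(
  delta_pos=[
    [4.9, -0.2, 0],
    [4.9, -0.2, 0],
    [4.9, -0.2, 0],
    [4.9, -0.2, 0],
    [4.9, -0.2, 0],
    [4.9, -0.2, 0],
    [4.9, -0.2, 0],
    [4.9, -0.2, 0],
  ],
  twist=[
    [0, 0, 0],
    [0, 0, 0],
    [0, 0, 0],
    [0, 0, 0],
    [0, 0, 0],
    [0, 0, 0],
    [0, 0, 0],
    [0, 0, 0],
  ],
)

```text
time: 12.95
eef_pos: [551.3, 267.7, 149.7]
tcp_rot: [[-0.136, 0.991, -0.001], [0.991, 0.136, -0.0], [-0.0, -0.001, -1.0]]
wrist_force: [-0.1, 0.5, -1.0]
opening: 28.4
gripper_force: 62.0
```

Request:
send_rows(
  delta_pos=[
    [4.9, -0.2, 0],
    [4.9, -0.2, 0],
    [0, 0, 0],
    [0, 0, 4],
    [0, 0, 4],
    [0, 0, 3],
    [0, 0, 0],
    [0, 0, 0],
  ],
  twist=[
    [0, 0, 0],
    [0, 0, 0],
    [0, 0, 0],
    [0, 0, 0],
    [0, 0, 0],
    [0, 0, 0],
    [0, 0, 0],
    [0, 0, 0],
  ],
)

```text
time: 13.95
eef_pos: [535.5, 362.7, 41.4]
tcp_rot: [[-0.135, 0.991, 0.0], [0.991, 0.135, 0.0], [0.0, 0.0, -1.0]]
wrist_force: [-0.2, 0.2, -0.9]
opening: 28.6
gripper_force: 62.0
```

Run:
```python
from h import *
s=readout.observe();print(s["eef_pos"],s["opening"],s["wrist_force"].round(1))
im,c=snap("wrist");cv2.imwrite("pics/w4.png",im)
print(onz(c,256,100,25))
```

```text
[535.45804267 362.74470894  41.37413513] 28.579782704352787 [-0.2  0.2 -0.9]
[526.28968508 433.31786687  25.        ]
```

View pics/w4.png

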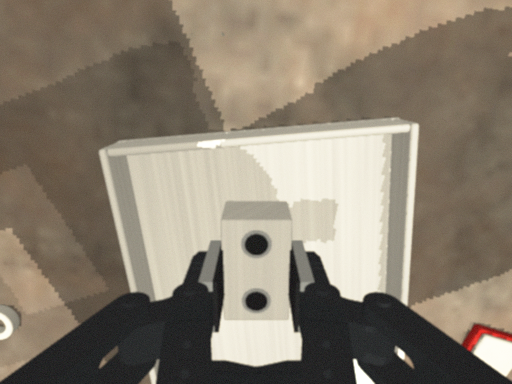

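The drilled block hangs over the middle of the tray at (256,260), well inside the walls. I'll set it down, then go for the other drilled block.

Request:
send_rows(
  delta_pos=[
    [0, 0, 1.5],
    [0, 0, 1],
    [0, 0, 0],
    [0, 0, 0],
  ],
  twist=[
    [0, 0, 0],
    [0, 0, 0],
    [0, 0, 0],
    [0, 0, 0],
  ],
)

```text
time: 14.5
eef_pos: [534.8, 362.8, 15.4]
tcp_rot: [[-0.136, 0.991, -0.0], [0.991, 0.136, -0.0], [-0.0, -0.0, -1.0]]
wrist_force: [-0.4, 0.3, -1.4]
opening: 27.9
gripper_force: 63.6
```

Request:
send_rows(
  delta_pos=[
    [0, 0, 0],
    [0, 0, 0],
    [0, 0, 0],
    [0, 0, -4],
    [0, 0, -5],
    [0, 0, -4],
    [0, 0, 0],
  ],
  twist=[
    [0, 0, 0],
    [0, 0, 0],
    [0, 0, 0],
    [0, 0, 0],
    [0, 0, 0],
    [0, 0, 0],
    [0, 0, 0],
  ],
  fingers=4.8,
)

```text
time: 15.38
eef_pos: [536.7, 364.0, 149.2]
tcp_rot: [[-0.136, 0.991, 0.005], [0.991, 0.136, 0.003], [0.002, 0.005, -1.0]]
wrist_force: [0.0, -0.2, -0.2]
opening: 47.9
gripper_force: 0.0
```

Request:
send_rows(
  delta_pos=[
    [-4.92, -1.2, 0],
    [-4.92, -1.2, 0],
    [-4.92, -1.2, 0],
    [-4.92, -1.2, 0],
    [-4.92, -1.2, 0],
    [-4.92, -1.2, 0],
    [-4.92, -1.2, 0],
    [-4.92, -1.2, 0],
  ],
  twist=[
    [0, 0, 0],
    [0, 0, 0],
    [0, 0, 0],
    [0, 0, 0],
    [0, 0, 0],
    [0, 0, 0],
    [0, 0, 0],
    [0, 0, 0],
  ],
)

```text
time: 16.38
eef_pos: [492.5, -41.5, 145.0]
tcp_rot: [[-0.136, 0.991, -0.001], [0.991, 0.136, 0.0], [0.0, -0.001, -1.0]]
wrist_force: [0.6, -0.4, 0.7]
opening: 48.0
gripper_force: 0.0
```

Request:
send_rows(
  delta_pos=[
    [-4.92, -1.2, 0],
    [-4.92, -1.15, 0],
    [0, 0, 4],
    [0, 0, 3],
    [0, 0, 0],
    [0, 0, 0],
  ],
  twist=[
    [0, 0, 0],
    [0, 0, 0],
    [0, 0, 0],
    [0, 0, 0],
    [0, 0, 0],
    [0, 0, 0],
  ],
)

```text
time: 17.12
eef_pos: [483.5, -140.6, 76.1]
tcp_rot: [[-0.136, 0.991, -0.0], [0.991, 0.136, 0.0], [0.0, -0.0, -1.0]]
wrist_force: [0.0, -0.2, -0.1]
opening: 47.9
gripper_force: 0.0
```

Run:
```python
from h import *
s=readout.observe();print(s["eef_pos"],tofix(s["eef_pos"]),s["opening"])
im,c=snap("wrist")
for t in(180,200,215):
    for w in whites(im,c,35,400,t): print(t,w)
print(tool([*fix(-67.9,46.8,22)]))
b,cb=snap("side")
for t in(130,150,170):
  for w in whites(b,cb,25,60,t,60): print("side",t,w[:3])
```

```text
[ 483.48066868 -140.63990498   76.13959107] [-68.25501857  47.15988541] 47.91973454422212
180 (array([ 25.3, 294.3]), array([ 345.6, -210.5]), array([-214.3,   -3.3]), array([41.7, 50.1]), np.float64(61.6))
200 (array([ 25.3, 294.3]), array([ 345.6, -210.5]), array([-214.3,   -3.3]), array([41.7, 50.1]), np.float64(61.6))
200 (array([255.5, 218.7]), array([ 483.6, -139.5]), array([-67.9,  48.3]), array([29.4, 58.7]), np.float64(8.9))
215 (array([ 25.3, 294.3]), array([ 345.6, -210.5]), array([-214.3,   -3.3]), array([41.7, 50.1]), np.float64(61.6))
215 (array([256. , 218.4]), array([ 483.8, -139.1]), array([-67.7,  48.7]), array([28.9, 55.3]), np.float64(8.8))
(array([-0.02, -0.01,  5.45]), None)
side 130 (array([244.4, 252.6]), array([551.3, 141.3]), array([ 37.2, 317.3]))
side 130 (array([377.5,  54. ]), array([ 234.7, -607.7]), array([-378.2, -381.8]))
side 150 (array([501.5, 291.3]), array([ 25.5, 164.2]), array([-480.6,  411.3]))
side 150 (array([244.6, 252.8]), array([550.7, 141.8]), array([ 36.7, 317.9]))
side 150 (array([146.1, 242.3]), array([767.3, 142.9]), array([251.5, 289.6]))
side 150 (array([207.9, 228.2]), array([640.2,  90.2]), array([118.4, 254.6]))
side 150 (array([432.9,  60. ]), array([  67.8, -597.3]), array([-542.1, -348.9]))
side 170 (array([207.9, 228.2]), array([640.3,  90.2]), array([118.5, 254.6]))
```

Request:
send_rows(
  delta_pos=[
    [0, 0, 3],
    [0, 0, 2.4],
    [0, 0, 0],
    [0, 0, 0],
  ],
  twist=[
    [0, 0, 0],
    [0, 0, 0],
    [0, 0, 0],
    [0, 0, 0],
  ],
)

```text
time: 17.73
eef_pos: [484.0, -140.8, 22.8]
tcp_rot: [[-0.136, 0.991, 0.001], [0.991, 0.136, -0.0], [-0.001, 0.001, -1.0]]
wrist_force: [0.3, -0.1, -0.1]
opening: 48.0
gripper_force: 0.0
```

Request:
send_rows(
  delta_pos=[
    [0, 0, 0],
    [0, 0, 0],
    [0, 0, 0],
    [0, 0, 0],
    [0, 0, -3],
    [0, 0, -5],
    [0, 0, -5],
    [0, 0, 0],
  ],
  twist=[
    [0, 0, 0],
    [0, 0, 0],
    [0, 0, 0],
    [0, 0, 0],
    [0, 0, 0],
    [0, 0, 0],
    [0, 0, 0],
    [0, 0, 0],
  ],
  fingers=2.5,
)

```text
time: 18.73
eef_pos: [485.6, -141.5, 155.9]
tcp_rot: [[-0.136, 0.991, 0.007], [0.991, 0.136, -0.002], [-0.003, 0.007, -1.0]]
wrist_force: [0.7, 0.4, -0.8]
opening: 27.7
gripper_force: 60.9
```

Request:
send_rows(
  delta_pos=[
    [5.04, 1.6, 0],
    [5.04, 1.6, 0],
    [5.04, 1.6, 0],
    [5.04, 1.6, 0],
    [5.04, 1.6, 0],
    [5.04, 1.6, 0],
    [5.04, 1.6, 0],
    [5.04, 1.6, 0],
  ],
  twist=[
    [0, 0, 0],
    [0, 0, 0],
    [0, 0, 0],
    [0, 0, 0],
    [0, 0, 0],
    [0, 0, 0],
    [0, 0, 0],
    [0, 0, 0],
  ],
)

```text
time: 19.73
eef_pos: [555.1, 277.7, 151.1]
tcp_rot: [[-0.136, 0.991, -0.001], [0.991, 0.136, -0.0], [-0.0, -0.001, -1.0]]
wrist_force: [0.8, -0.7, -0.7]
opening: 28.3
gripper_force: 60.9
```

Request:
send_rows(
  delta_pos=[
    [0, 0, 0],
    [0, 0, 5],
    [0, 0, 4],
    [0, 0, 2],
    [0, 0, 0],
    [0, 0, 0],
  ],
  twist=[
    [0, 0, 0],
    [0, 0, 0],
    [0, 0, 0],
    [0, 0, 0],
    [0, 0, 0],
    [0, 0, 0],
  ],
)

```text
time: 20.48
eef_pos: [556.3, 276.2, 42.9]
tcp_rot: [[-0.135, 0.991, 0.001], [0.991, 0.135, 0.001], [0.0, 0.001, -1.0]]
wrist_force: [-0.6, -0.7, -1.1]
opening: 28.6
gripper_force: 60.9
```

Request:
send_rows(
  delta_pos=[
    [0, 0, 1.5],
    [0, 0, 1.1],
    [0, 0, 0],
    [0, 0, 0],
  ],
  twist=[
    [0, 0, 0],
    [0, 0, 0],
    [0, 0, 0],
    [0, 0, 0],
  ],
)

```text
time: 20.98
eef_pos: [555.3, 276.0, 15.3]
tcp_rot: [[-0.136, 0.991, -0.0], [0.991, 0.136, -0.0], [-0.0, -0.001, -1.0]]
wrist_force: [0.2, -0.7, -0.5]
opening: 28.6
gripper_force: 66.0
```

Request:
send_rows(
  delta_pos=[
    [0, 0, 0],
    [0, 0, 0],
    [0, 0, 0],
    [0, 0, -5],
    [0, 0, -5],
    [0, 0, -5],
    [0, 0, -5],
    [0, 0, 0],
  ],
  twist=[
    [0, 0, 0],
    [0, 0, 0],
    [0, 0, 0],
    [0, 0, 0],
    [0, 0, 0],
    [0, 0, 0],
    [0, 0, 0],
    [0, 0, 0],
  ],
  fingers=4.8,
)

```text
time: 21.98
eef_pos: [557.5, 277.0, 220.0]
tcp_rot: [[-0.136, 0.991, 0.006], [0.991, 0.136, 0.003], [0.002, 0.007, -1.0]]
wrist_force: [-0.0, 0.1, -0.3]
opening: 48.0
gripper_force: 0.0
```

Request:
send_rows(
  delta_pos=[
    [-5, 0, 0],
    [-5, 0, 0],
    [-5, 0, 0],
    [0, 0, 0],
    [0, 0, 0],
  ],
  twist=[
    [0, 0, 0],
    [0, 0, 0],
    [0, 0, 0],
    [0, 0, 0],
    [0, 0, 0],
  ],
)

```text
time: 22.6
eef_pos: [575.5, 127.5, 215.0]
tcp_rot: [[-0.135, 0.991, -0.001], [0.991, 0.135, 0.0], [0.0, -0.001, -1.0]]
wrist_force: [0.1, -0.7, -0.8]
opening: 47.8
gripper_force: 0.0
```

Run:
```python
from h import *
s=readout.observe();print(s["eef_pos"],tofix(s["eef_pos"]),s["opening"])
im,c=snap("wrist");cv2.imwrite("raw_w5.png",im);cv2.imwrite("pics/w5.png",im)
for t in(140,160,180,200):
    for w in whites(im,c,25,400,t): print(t,w)
```

```text
[575.50744165 127.52659863 215.04314729] [ 59.31530262 300.37122409] 47.83828452720831
140 (array([311.9, 206.7]), array([640.4,  90.4]), array([118.5, 254.8]), array([30.7, 51.7]), np.float64(164.3))
140 (array([234.1, 148. ]), array([552.1, 141.2]), array([ 38. , 317.1]), array([29.4, 49.4]), np.float64(29.2))
160 (array([312.1, 206.8]), array([640.6,  90.2]), array([118.8, 254.6]), array([30.1, 51.6]), np.float64(164.3))
180 (array([312. , 207.4]), array([640.6,  89.6]), array([118.7, 254. ]), array([29.9, 50.5]), np.float64(164.3))
180 (array([405.7,  21.2]), array([690.4, 275.5]), array([193.2, 431.4]), array([28. , 45.8]), np.float64(168.1))
200 (array([310.5, 211.2]), array([639.9,  85.3]), array([117.4, 249.8]), array([30.2, 41.2]), np.float64(165.5))
200 (array([405.7,  21.2]), array([690.4, 275.5]), array([193.2, 431.4]), array([27.9, 45.7]), np.float64(168.5))
```

View pics/w5.png

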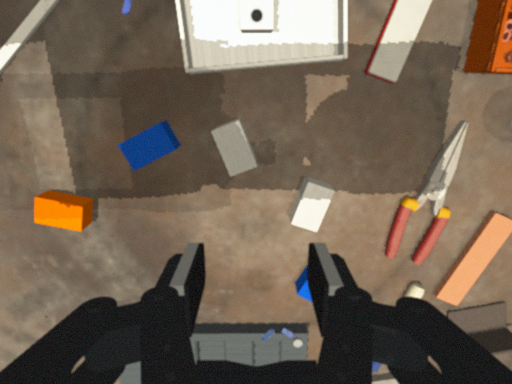

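This wrist view shows the bare grey-white blocks at (234,148) and (312,207). They measure 30×50 mm, which matches. The blue (149,145) and orange (63,210) blocks and the red and white box at (400,35) are to be left alone. One drilled block is in view in the tray at (258,15). I'm going for the block at (234,148).

Request:
send_rows(
  delta_pos=[
    [1.67, -2.13, 0],
    [0, 0, 4],
    [0, 0, 5],
    [0, 0, 5],
    [0, 0, 0],
    [0, 0, 0],
  ],
  twist=[
    [0, 0, 0],
    [0, 0, -0.125],
    [0, 0, -0.125],
    [0, 0, -0.123],
    [0, 0, 0],
    [0, 0, 0],
  ],
)

```text
time: 23.4
eef_pos: [553.1, 142.0, 77.0]
tcp_rot: [[-0.486, 0.874, 0.001], [0.874, 0.486, 0.0], [-0.0, 0.001, -1.0]]
wrist_force: [0.2, 0.3, -0.0]
opening: 48.0
gripper_force: 0.0
```

Run:
```python
from h import *
s=readout.observe();print(s["eef_pos"],s["opening"])
im,c=snap("wrist")
for t in(130,140,150,160,180):
    for w in whites(im,c,25,400,t): print(t,w,tool([*w[1],12],[np.cos(np.radians(w[4])),np.sin(np.radians(w[4]))]))
```

```text
[553.07692488 141.96950189  76.96296853] 48.02704634585531
130 (array([250. , 212.5]), array([549.7, 141.6]), array([ 35.6, 317.8]), array([24. , 44.6]), np.float64(29.1)) (array([ 0.17, -0.37,  6.55]), np.float64(-0.0006251222758961728))
```

Request:
send_rows(
  delta_pos=[
    [0, -0.12, 3],
    [0, 0, 3.4],
    [0, 0, 0],
    [0, 0, 0],
  ],
  twist=[
    [0, 0, 0],
    [0, 0, 0],
    [0, 0, 0],
    [0, 0, 0],
  ],
)

```text
time: 23.95
eef_pos: [552.6, 140.9, 13.6]
tcp_rot: [[-0.487, 0.874, 0.002], [0.874, 0.487, 0.0], [-0.001, 0.002, -1.0]]
wrist_force: [-0.6, 0.3, 0.7]
opening: 47.9
gripper_force: 0.0
```

Request:
send_rows(
  delta_pos=[
    [0, 0, 0],
    [0, 0, 0],
    [0, 0, 0],
    [0, 0, 0],
    [0, 0, -3],
    [0, 0, -4],
    [0, 0, -4],
    [0, 0, 0],
  ],
  twist=[
    [0, 0, 0],
    [0, 0, 0],
    [0, 0, 0],
    [0, 0, 0],
    [0, 0, 0],
    [0, 0, 0],
    [0, 0, 0],
    [0, 0, 0],
  ],
  fingers=2.5,
)

```text
time: 24.95
eef_pos: [553.6, 141.0, 125.5]
tcp_rot: [[-0.487, 0.873, 0.006], [0.873, 0.487, 0.001], [-0.002, 0.006, -1.0]]
wrist_force: [0.1, -0.5, -1.7]
opening: 28.4
gripper_force: 61.0
```

Request:
send_rows(
  delta_pos=[
    [0, 0, 0],
    [0, 0, 0],
    [0, 0, 0],
    [0, 0, 0],
  ],
  twist=[
    [0, 0, 0.125],
    [0, 0, 0.125],
    [0, 0, 0.123],
    [0, 0, 0],
  ],
)

```text
time: 25.45
eef_pos: [551.0, 140.5, 121.4]
tcp_rot: [[-0.136, 0.991, -0.001], [0.991, 0.136, -0.0], [-0.0, -0.001, -1.0]]
wrist_force: [0.7, 0.9, -1.3]
opening: 27.8
gripper_force: 61.0
```

Run:
```python
from h import *
s=readout.observe();z=s["eef_pos"][2];print(s["eef_pos"],np.array(s["tcp_rot"])[:2,1],s["opening"],tofix(s["eef_pos"]))
im,c=snap("wrist")
for t in(120,140,160,180):
    for w in whites(im,c,z+13,400,t): print(t,w[0],w[2]-tofix(s["eef_pos"]),w[3:])
print(tool(fix(-68,47.7,z),EX))
```

```text
[551.03898123 140.48663433 121.35249814] [0.99070356 0.13603718] 27.831948645162484 [ 36.83062888 316.53239754]
120 [256. 256.] [0.56937112 5.76760246] (array([28.5, 56.3]), np.float64(7.9))
140 [256. 265.] [0.56937112 1.86760246] (array([28.2, 48.4]), np.float64(7.9))
(array([-2.686e+01, -1.056e+01,  1.000e-02]), np.float64(0.0025301102153576505))
```

Request:
send_rows(
  delta_pos=[
    [-5.39, -2.11, 0],
    [-5.39, -2.11, 0],
    [-5.39, -2.11, 0],
    [-5.39, -2.11, 0],
    [-5.39, -2.11, 0],
    [0, 0, 0],
    [0, 0, 4],
    [0, 0, 4],
  ],
  twist=[
    [0, 0, 0],
    [0, 0, 0],
    [0, 0, 0],
    [0, 0, 0],
    [0, 0, 0],
    [0, 0, 0],
    [0, 0, 0],
    [0, 0, 0],
  ],
)

```text
time: 26.5
eef_pos: [484.0, -140.5, 41.1]
tcp_rot: [[-0.138, 0.99, 0.002], [0.99, 0.138, -0.0], [-0.001, 0.002, -1.0]]
wrist_force: [-0.1, -0.1, -1.3]
opening: 28.3
gripper_force: 61.0
```

Request:
send_rows(
  delta_pos=[
    [0, 0, 0],
    [0, 0, 0],
  ],
  twist=[
    [0, 0, 0],
    [0, 0, 0],
  ],
)

```text
time: 26.75
eef_pos: [483.9, -140.4, 42.6]
tcp_rot: [[-0.137, 0.991, 0.0], [0.991, 0.137, -0.0], [-0.0, 0.0, -1.0]]
wrist_force: [0.9, -0.0, -1.3]
opening: 28.3
gripper_force: 60.9
```

Run:
```python
from h import *
s=readout.observe();print(s["eef_pos"],tofix(s["eef_pos"]),s["opening"],tool(fix(-68,46.7,38),EX))
im,c=snap("wrist");
cv2.imwrite("pics/w6.png",cv2.resize(im[90:340,120:400],(800,714))[:600])
for q in [(-68-16.5,47.7+26.5),(-68+16.5,47.7+26.5),(-68-16.5,47.7-26.5),(-68+16.5,47.7-26.5)]:
    p=proj(c,fix(*q,18));print((p-[120,90])*800/280)
```

```text
[ 483.87906191 -140.41264002   42.56594058] [-67.82945071  47.33099757] 28.293567903241467 (array([-0.06, -0.02,  0.46]), np.float64(0.0014385162357832826))
[294.23122852 278.00945494]
[475.43995358 278.56775405]
[301.36198204 532.67139791]
[467.19454011 533.13450212]
```

View pics/w6.png

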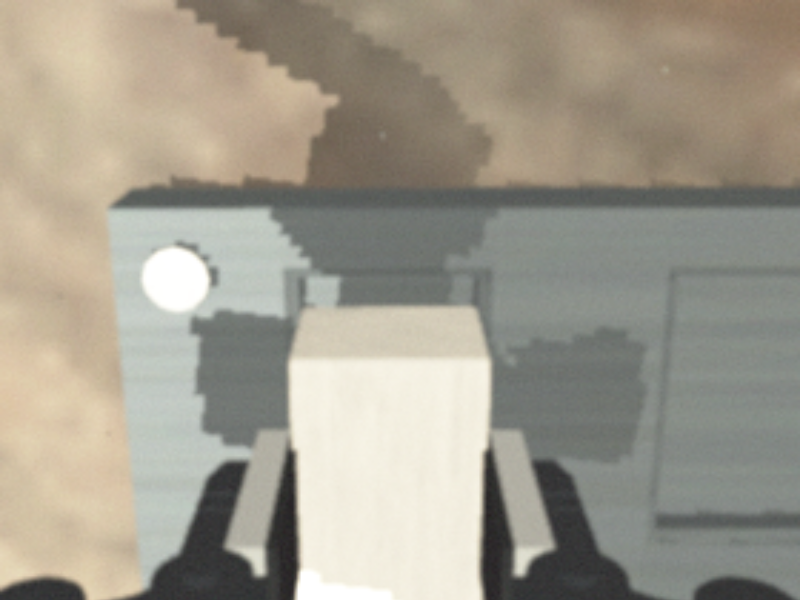

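In the crop, the pocket mouth spans columns 285–491 with its far edge at row 270. The held block spans 303–478 with its lower far edge at row 308. I'll compute the last offset.

Run:
```python
from h import *
s=readout.observe();_,c=snap("wrist");k=280/800
for n,u,v,z in(("block front",390.5,308,29.3),("block topfront",390,357,54.3),("pocket far outer",388,270,18)):
    print(n,tofix(onz(c,120+u*k,90+v*k,z)).round(1),tofix(s["eef_pos"]).round(1))
```

```text
block front [-66.6  71.9] [-67.5  47.1]
block topfront [-66.8  72.9] [-67.5  47.1]
pocket far outer [-67.   75.4] [-67.5  47.1]
```

Request:
send_rows(
  delta_pos=[
    [-0.08, -0.03, 0.5],
    [0, 0, 0.5],
    [0, 0, 0.4],
    [0, 0, 0.3],
    [0, 0, 0],
  ],
  twist=[
    [0, 0, 0],
    [0, 0, 0],
    [0, 0, 0],
    [0, 0, 0],
    [0, 0, 0],
  ],
)

```text
time: 27.48
eef_pos: [483.0, -141.5, 24.4]
tcp_rot: [[-0.136, 0.991, -0.001], [0.991, 0.136, 0.0], [0.0, -0.0, -1.0]]
wrist_force: [0.2, -0.2, -1.5]
opening: 28.2
gripper_force: 60.9
```

Request:
send_rows(
  delta_pos=[
    [0, 0, 0.1],
    [0, 0, 0],
    [0, 0, 0],
    [0, 0, 0],
    [0, 0, -3],
    [0, 0, -5],
    [0, 0, 0],
    [0, 0, 0],
  ],
  twist=[
    [0, 0, 0],
    [0, 0, 0],
    [0, 0, 0],
    [0, 0, 0],
    [0, 0, 0],
    [0, 0, 0],
    [0, 0, 0],
    [0, 0, 0],
  ],
  fingers=4.8,
)

```text
time: 28.48
eef_pos: [483.2, -141.6, 103.7]
tcp_rot: [[-0.136, 0.991, 0.0], [0.991, 0.136, -0.0], [-0.0, 0.0, -1.0]]
wrist_force: [-0.2, -0.4, -0.2]
opening: 48.0
gripper_force: 0.0
```

Run:
```python
from h import *
s=readout.observe();print(s["eef_pos"],tofix(s["eef_pos"]).round(1),s["opening"])
im,c=snap("wrist");cv2.imwrite("pics/w7.png",cv2.resize(im[120:340,130:390],(650,550)))
for t in(150,180,200):
    for w in whites(im,c,35,400,t): print(t,w)
b,cb=snap("side")
for t in(130,150):
  for w in whites(b,cb,25,60,t,60): print("side",t,w)
# next hop: above blank B, with tool y along its short axis
a=np.radians(164.3);print(tool([640.5,90.2,s["eef_pos"][2]],[np.cos(a),np.sin(a)]),s["q"].round(2))
```

```text
[ 483.18067812 -141.55941118  103.73555169] [-68.7  46.3] 47.95061818769834
150 (array([466.1, 321.9]), array([ 653.7, -212. ]), array([ 90.7, -46.7]), array([35.8, 39.3]), np.float64(99.5))
200 (array([255.5, 204. ]), array([ 483.3, -140.7]), array([-68.4,  47.1]), array([29.1, 51.2]), np.float64(7.9))
side 130 (array([221.7, 261.9]), array([595.6, 169.6]), array([ 85. , 339.3]), array([28.7, 50.9]), np.float64(122.3))
side 130 (array([377.5,  54. ]), array([ 234.7, -607.7]), array([-378.2, -381.8]), array([28.2, 41.9]), np.float64(7.0))
side 150 (array([501.5, 291.3]), array([ 25.5, 164.2]), array([-480.6,  411.3]), array([22., 39.]), np.float64(73.7))
side 150 (array([146.1, 242.3]), array([767.3, 142.9]), array([251.5, 289.6]), array([26.8, 57.5]), np.float64(163.4))
side 150 (array([207.9, 228.2]), array([640.2,  90.2]), array([118.4, 254.6]), array([32.5, 53.1]), np.float64(157.0))
side 150 (array([432.9,  60.1]), array([  67.8, -597.1]), array([-542.1, -348.7]), array([35.9, 55.3]), np.float64(80.8))
(array([20.8 , 18.78, -0.09]), np.float64(0.41000810527272336)) [-0.35  0.46  2.05  0.    0.64 -0.48]
```

View pics/w7.png

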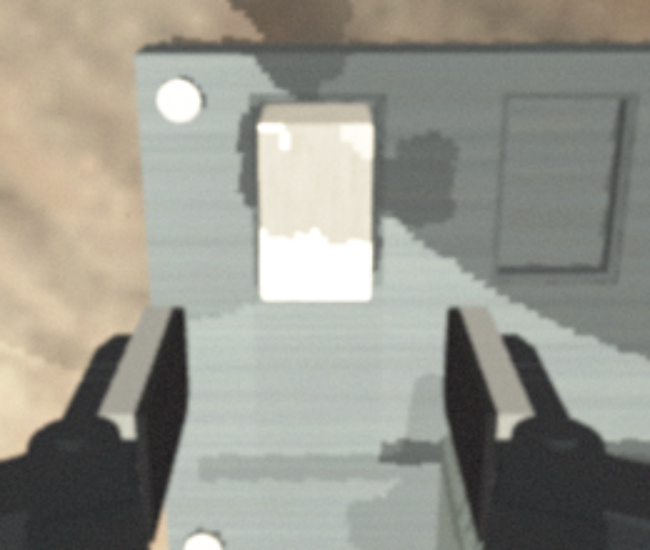

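The block is seated flat and square in the pocket at (315,200). The side camera now reports a new white patch near world (596,170), so I'm checking that with a look.

Run:
```python
from h import *
b,cb=snap("side")
cv2.imwrite("pics/s8.png",cv2.resize(b[130:300,150:350],(706,600)))
```

```text
(no output)
```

View pics/s8.png

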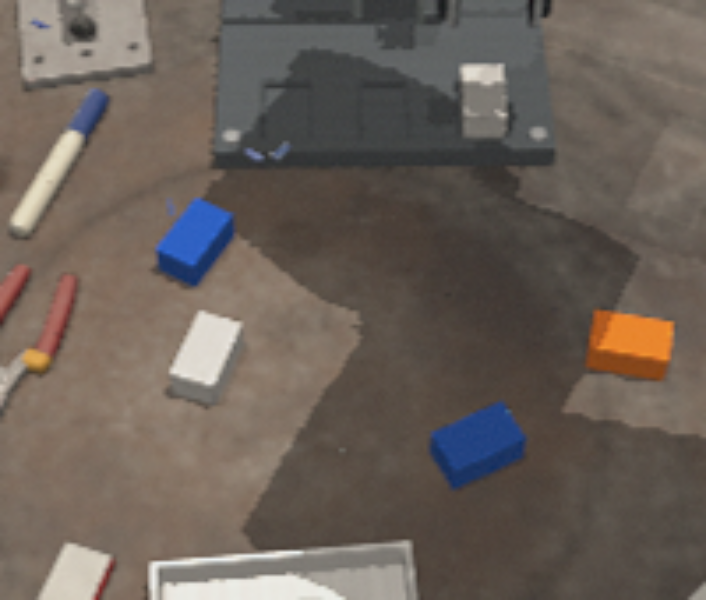

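The patch was only lit bench. The single remaining bare block is at (207,357) in this crop, and the filled pocket is at (484,100). On to the second bare block.

Request:
send_rows(
  delta_pos=[
    [4.16, 3.76, 0],
    [4.16, 3.76, 0],
    [4.16, 3.76, 0],
    [4.16, 3.76, 0],
    [4.16, 3.76, 0],
    [0, 0, 0],
    [0, 0, 0],
    [0, 0, 0],
  ],
  twist=[
    [0, 0, 0],
    [0, 0, 0],
    [0, 0, 0],
    [0, 0, 0],
    [0, 0, 0],
    [0, 0, 0.137],
    [0, 0, 0.137],
    [0, 0, 0.136],
  ],
)

```text
time: 29.62
eef_pos: [640.6, 90.2, 102.2]
tcp_rot: [[0.275, 0.962, -0.002], [0.962, -0.275, -0.0], [-0.001, -0.002, -1.0]]
wrist_force: [-0.8, -0.0, 0.2]
opening: 48.4
gripper_force: 0.0
```

Request:
send_rows(
  delta_pos=[
    [0, 0, 0],
    [0, 0, 0],
  ],
  twist=[
    [0, 0, 0],
    [0, 0, 0],
  ],
)

```text
time: 29.88
eef_pos: [641.0, 89.9, 103.0]
tcp_rot: [[0.268, 0.964, -0.001], [0.964, -0.268, -0.0], [-0.0, -0.001, -1.0]]
wrist_force: [0.0, -0.1, 0.2]
opening: 47.9
gripper_force: 0.0
```

Run:
```python
from h import *
s=readout.observe();print(s["eef_pos"],s["opening"])
im,c=snap("wrist")
for t in(130,150,170,190,210):
    for w in whites(im,c,25,400,t): print(t,w,tool([*w[1],12],[np.cos(np.radians(w[4])),np.sin(np.radians(w[4]))]))
```

```text
[640.96955367  89.92561355 103.04078681] 47.91899962273572
130 (array([254.9, 199.9]), array([640.9,  90.3]), array([119. , 254.6]), array([29.8, 59.7]), np.float64(169.4)) (array([ 0.03, -0.02,  9.12]), np.float64(-0.08638378144981029))
150 (array([254.9, 199.9]), array([640.9,  90.3]), array([119. , 254.6]), array([29.8, 59.7]), np.float64(169.4)) (array([ 0.03, -0.02,  9.12]), np.float64(-0.08638378144981029))
170 (array([254.9, 199.9]), array([640.9,  90.3]), array([119. , 254.6]), array([29.8, 59.7]), np.float64(169.4)) (array([ 0.03, -0.02,  9.12]), np.float64(-0.08638378144981029))
190 (array([254.9, 200.2]), array([640.9,  90.1]), array([119. , 254.4]), array([29.7, 59.2]), np.float64(169.4)) (array([ 0.01, -0.02,  9.12]), np.float64(-0.08638378144981029))
210 (array([255.4, 203. ]), array([640.7,  88.1]), array([118.5, 252.5]), array([29.6, 55.4]), np.float64(169.4)) (array([-0.18,  0.02,  9.12]), np.float64(-0.08638378144981029))
```

Request:
send_rows(
  delta_pos=[
    [-0.2, 0, 3],
    [0, 0, 3],
    [0, 0, 3],
    [0, 0, 0],
    [0, 0, 0],
  ],
  twist=[
    [0, 0, -0.03],
    [0, 0, 0],
    [0, 0, 0],
    [0, 0, 0],
    [0, 0, 0],
  ],
)

```text
time: 30.55
eef_pos: [641.2, 88.1, 14.6]
tcp_rot: [[0.241, 0.971, 0.001], [0.971, -0.241, 0.0], [0.0, 0.001, -1.0]]
wrist_force: [0.8, -0.1, 0.2]
opening: 48.2
gripper_force: 0.0
```

Request:
send_rows(
  delta_pos=[
    [0, 0, 0],
    [0, 0, 0],
    [0, 0, 0],
    [0, 0, 0],
    [0, 0, -3],
    [0, 0, -4],
    [0, 0, -4],
    [0, 0, 0],
  ],
  twist=[
    [0, 0, 0],
    [0, 0, 0],
    [0, 0, 0],
    [0, 0, 0],
    [0, 0, 0],
    [0, 0, 0],
    [0, 0, 0],
    [0, 0, 0],
  ],
  fingers=2.5,
)

```text
time: 31.55
eef_pos: [643.1, 88.3, 128.0]
tcp_rot: [[0.241, 0.97, 0.007], [0.97, -0.241, 0.001], [0.002, 0.006, -1.0]]
wrist_force: [-0.1, 0.2, -1.8]
opening: 28.4
gripper_force: 59.7
```

Request:
send_rows(
  delta_pos=[
    [0, 0, 0],
    [0, 0, 0],
    [0, 0, 0],
    [0, 0, 0],
    [0, 0, 0],
  ],
  twist=[
    [0, 0, -0.13],
    [0, 0, -0.13],
    [0, 0, -0.12],
    [0, 0, 0],
    [0, 0, 0],
  ],
)

```text
time: 32.17
eef_pos: [640.6, 88.1, 123.5]
tcp_rot: [[-0.133, 0.991, -0.0], [0.991, 0.133, 0.0], [0.0, -0.0, -1.0]]
wrist_force: [0.5, 0.3, -1.5]
opening: 27.5
gripper_force: 59.6
```

Run:
```python
from h import *
s=readout.observe();z=s["eef_pos"][2];print(s["eef_pos"],s["opening"],tofix(s["eef_pos"]))
im,c=snap("wrist");cv2.imwrite("raw_w9.png",im)
for t in(120,140,160,180):
    for w in whites(im,c,z+12,400,t): print(t,w[0],w[2]-tofix(s["eef_pos"]),w[3:])
print(tool(fix(72,47.3,z),EX))
```

```text
[640.59356971  88.07287872 123.53705965] 27.524929392087255 [118.44876851 252.44829083]
120 [244.5 252.5] [-4.44876851  6.95170917] (array([37.2, 56.8]), np.float64(7.7))
140 [245.  252.5] [-4.14876851  6.95170917] (array([36.8, 56.8]), np.float64(7.7))
160 [255.5 252.5] [0.35123149 6.85170917] (array([28.2, 56.8]), np.float64(7.7))
180 [255.5 252.5] [0.35123149 6.85170917] (array([28.2, 56.8]), np.float64(7.7))
(array([-2.052e+01, -4.600e+00,  1.000e-02]), np.float64(-0.0024387639692127205))
```

Request:
send_rows(
  delta_pos=[
    [-5.16, -1.17, 0],
    [-5.16, -1.17, 0],
    [-5.16, -1.17, 0],
    [-5.16, -1.17, 0],
    [0, 0, 4],
    [0, 0, 4],
    [0, 0, 0],
    [0, 0, 0],
  ],
  twist=[
    [0, 0, 0],
    [0, 0, 0],
    [0, 0, 0],
    [0, 0, 0],
    [0, 0, 0],
    [0, 0, 0],
    [0, 0, 0],
    [0, 0, 0],
  ],
)

```text
time: 33.22
eef_pos: [623.1, -122.8, 44.8]
tcp_rot: [[-0.135, 0.991, 0.001], [0.991, 0.135, -0.0], [-0.0, 0.001, -1.0]]
wrist_force: [0.8, -0.2, -0.9]
opening: 28.2
gripper_force: 59.6
```

Request:
send_rows(
  delta_pos=[
    [0, 0, 0],
    [0, 0, 0],
  ],
  twist=[
    [0, 0, 0],
    [0, 0, 0],
  ],
)

```text
time: 33.48
eef_pos: [623.1, -122.8, 45.0]
tcp_rot: [[-0.136, 0.991, 0.002], [0.991, 0.136, -0.0], [-0.001, 0.002, -1.0]]
wrist_force: [-0.1, -0.0, -1.6]
opening: 28.2
gripper_force: 59.6
```

Run:
```python
from h import *
s=readout.observe();print(s["eef_pos"],tofix(s["eef_pos"]),s["opening"],s["wrist_force"].round(1))
im,c=snap("wrist");cv2.imwrite("raw_w10.png",im)
cv2.imwrite("pics/w10.png",cv2.resize(im[90:300,120:400],(800,600)))
```

```text
[ 623.1280586  -122.81688546   45.01655373] [72.5261991  45.86878233] 28.160692112816736 [-0.1 -0.  -1.6]
```

View pics/w10.png

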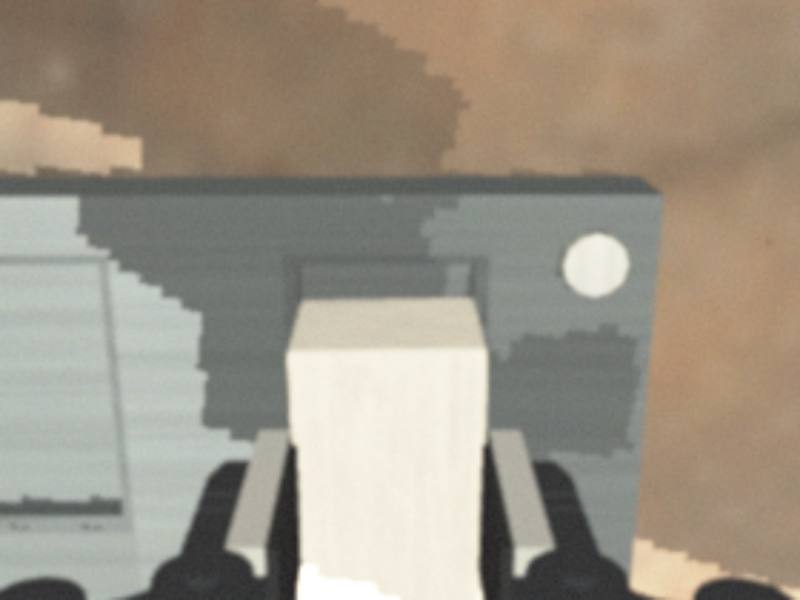

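Run:
```python
from h import *
s=readout.observe();_,c=snap("wrist");k=280/800
for n,u,v,z in(("block front",388,298,31),("block topfront",388,350,56),("pocket far outer",386.5,259,18)):
    print(n,tofix(onz(c,120+u*k,90+v*k,z)).round(1),tofix(s["eef_pos"]).round(1))
```

```text
block front [72.8 72.6] [72.4 45.9]
block topfront [72.8 72.8] [72.4 45.9]
pocket far outer [72.6 75.8] [72.4 45.9]
```

The pocket mouth spans columns 284–489 with its far edge at row 259, and the held block spans 302–474. The block needs to go back about 0.9 mm. Lowering now.

Request:
send_rows(
  delta_pos=[
    [-0.09, -0.02, 0.6],
    [0, 0, 0.5],
    [0, 0, 0.5],
    [0, 0, 0.4],
    [0, 0, 0],
    [0, 0, 0],
  ],
  twist=[
    [0, 0, 0],
    [0, 0, 0],
    [0, 0, 0],
    [0, 0, 0],
    [0, 0, 0],
    [0, 0, 0],
  ],
)

```text
time: 34.33
eef_pos: [622.1, -123.7, 25.3]
tcp_rot: [[-0.136, 0.991, 0.0], [0.991, 0.136, -0.0], [-0.0, 0.0, -1.0]]
wrist_force: [-11.1, 2.2, 34.1]
opening: 28.2
gripper_force: 63.7
```

Request:
send_rows(
  delta_pos=[
    [0, 0, 0],
    [0, 0, 0],
    [0, 0, 0],
    [0, 0, 0],
    [0, 0, -4],
    [0, 0, -5],
    [0, 0, -5],
    [0, 0, 0],
  ],
  twist=[
    [0, 0, 0],
    [0, 0, 0],
    [0, 0, 0],
    [0, 0, 0],
    [0, 0, 0],
    [0, 0, 0],
    [0, 0, 0],
    [0, 0, 0],
  ],
  fingers=4.8,
)

```text
time: 35.33
eef_pos: [624.6, -124.3, 167.7]
tcp_rot: [[-0.136, 0.991, 0.006], [0.991, 0.136, -0.002], [-0.002, 0.006, -1.0]]
wrist_force: [0.6, 0.2, -0.8]
opening: 47.9
gripper_force: 0.0
```

Request:
send_rows(
  delta_pos=[
    [0, -3.5, -3],
    [0, -3.5, -3],
    [0, 0, 0],
    [0, 0, 0],
  ],
  twist=[
    [0, 0, 0],
    [0, 0, 0],
    [0, 0, 0],
    [0, 0, 0],
  ],
)

```text
time: 35.83
eef_pos: [553.1, -133.2, 223.0]
tcp_rot: [[-0.135, 0.991, -0.0], [0.991, 0.135, 0.0], [0.0, -0.0, -1.0]]
wrist_force: [0.0, 0.8, -0.6]
opening: 47.9
gripper_force: 0.0
```

Run:
```python
from h import *
s=readout.observe();print(s["eef_pos"],tofix(s["eef_pos"]).round(1),s["opening"])
im,c=snap("wrist");b,_=snap("side")
cv2.imwrite("pics/w11.png",np.hstack([cv2.resize(im,(440,330)),cv2.resize(b[110:384,150:450],(360,330))]))
for t in(150,180,200):
    for w in whites(im,c,35,400,t): print(t,w)
```

```text
[ 553.07265699 -133.18138099  222.9927058 ] [ 1.7 45.1] 47.924289632210886
150 (array([345.5, 255.5]), array([ 665.1, -220.6]), array([100.8, -56.7]), array([35.7, 40.8]), np.float64(7.9))
180 (array([324.9, 164. ]), array([ 622.1, -122.9]), array([71.5, 46. ]), array([30.2, 52.9]), np.float64(4.7))
180 (array([185.6, 162.9]), array([ 483.2, -141. ]), array([-68.5,  46.9]), array([31.4, 52.6]), np.float64(11.0))
200 (array([324.8, 163.5]), array([ 622. , -122.4]), array([71.4, 46.5]), array([30.1, 51.7]), np.float64(5.0))
200 (array([185.5, 162.6]), array([ 483.1, -140.7]), array([-68.6,  47.2]), array([30.9, 51.7]), np.float64(10.9))
```

View pics/w11.png

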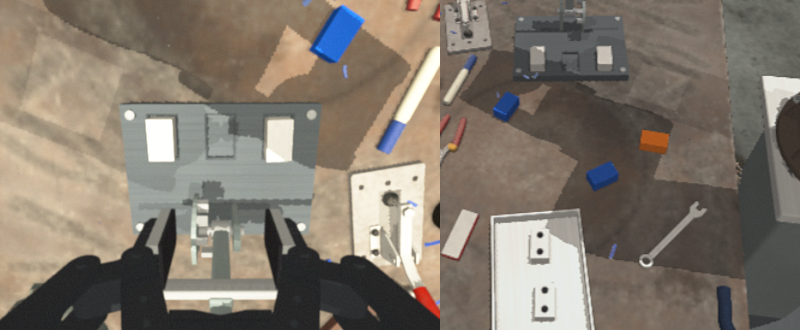

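Wrist panel: bare blocks in both end pockets at (161,140) and (279,140). Side panel: both drilled blocks lying in the tray. The second block met 34 N on the way in, so I'll tap its top with closed fingertips. Seated, its top should be at 35 mm.

Request:
send_rows(
  delta_pos=[
    [0.1, 3.5, 3],
    [0, 3.5, 3],
    [0, 0, 5],
    [0, 0, 5],
    [0, 0, 2],
    [0, 0, 0],
    [0, 0, 0],
    [0, 0, 0],
  ],
  twist=[
    [0, 0, 0],
    [0, 0, 0],
    [0, 0, 0],
    [0, 0, 0],
    [0, 0, 0],
    [0, 0, 0],
    [0, 0, 0],
    [0, 0, 0],
  ],
  fingers=0,
  squeeze=30,
)

```text
time: 36.92
eef_pos: [623.3, -123.0, 45.5]
tcp_rot: [[-0.136, 0.991, 0.003], [0.991, 0.136, -0.001], [-0.001, 0.003, -1.0]]
wrist_force: [-1.1, -0.0, -0.2]
opening: 0.1
gripper_force: 0.0
```

Request:
send_rows(
  delta_pos=[
    [0, 0, 0.3],
    [0, 0, 0.2],
    [0, 0, 0],
    [0, 0, 0],
  ],
  twist=[
    [0, 0, 0],
    [0, 0, 0],
    [0, 0, 0],
    [0, 0, 0],
  ],
)

```text
time: 37.42
eef_pos: [622.1, -122.7, 38.7]
tcp_rot: [[-0.136, 0.991, -0.0], [0.991, 0.136, 0.0], [0.0, -0.0, -1.0]]
wrist_force: [-0.2, 0.3, -0.1]
opening: 0.0
gripper_force: 0.0
```

Request:
send_rows(
  delta_pos=[
    [0, 0, 0.2],
    [0, 0, 0.1],
    [0, 0, 0],
    [0, 0, 0],
  ],
  twist=[
    [0, 0, 0],
    [0, 0, 0],
    [0, 0, 0],
    [0, 0, 0],
  ],
)

```text
time: 37.92
eef_pos: [622.1, -122.7, 35.7]
tcp_rot: [[-0.136, 0.991, -0.0], [0.991, 0.136, 0.0], [0.0, -0.0, -1.0]]
wrist_force: [0.3, 0.2, -0.5]
opening: 0.3
gripper_force: 0.0
```

Request:
send_rows(
  delta_pos=[
    [0, 0, 0.1],
    [0, 0, 0],
    [0, 0, 0],
  ],
  twist=[
    [0, 0, 0],
    [0, 0, 0],
    [0, 0, 0],
  ],
)

```text
time: 38.3
eef_pos: [622.3, -122.7, 35.1]
tcp_rot: [[-0.136, 0.991, 0.0], [0.991, 0.136, -0.0], [-0.0, 0.0, -1.0]]
wrist_force: [-1.6, -0.3, 5.9]
opening: -0.2
gripper_force: 3.0
```

The top of the block is at 35.1 mm, so it is seated. Now the lever: rise, go over its end and come down around the grip.

Request:
send_rows(
  delta_pos=[
    [0, 0, -5],
    [0, 0, -6],
    [0, 0, -6],
    [0, 0, -6],
    [0, 0, -6],
    [0, 0, -6],
    [0, 0, 0],
  ],
  twist=[
    [0, 0, 0],
    [0, 0, 0],
    [0, 0, 0],
    [0, 0, 0],
    [0, 0, 0],
    [0, 0, 0],
    [0, 0, 0],
  ],
  fingers=6.5,
)

```text
time: 39.17
eef_pos: [624.0, -123.1, 390.2]
tcp_rot: [[-0.136, 0.991, 0.008], [0.991, 0.136, -0.002], [-0.003, 0.008, -1.0]]
wrist_force: [0.3, 0.1, -0.9]
opening: 64.5
gripper_force: 0.0
```

Request:
send_rows(
  delta_pos=[
    [-4.44, -2.3, 0],
    [-4.44, -2.3, 0],
    [-4.44, -2.3, 0],
    [0, 0, 0],
    [0, 0, 0],
  ],
  twist=[
    [0, 0, 0],
    [0, 0, 0],
    [0, 0, 0],
    [0, 0, 0],
    [0, 0, 0],
  ],
)

```text
time: 39.8
eef_pos: [571.7, -263.9, 384.1]
tcp_rot: [[-0.135, 0.991, -0.001], [0.991, 0.135, 0.001], [0.001, -0.001, -1.0]]
wrist_force: [-0.3, 1.0, 0.4]
opening: 65.1
gripper_force: 0.0
```

Run:
```python
from h import *
s=readout.observe();print(s["eef_pos"],tofix(s["eef_pos"]).round(1),s["opening"],tool([571.5,-264.2,260.2],EX))
im,c=snap("wrist");cv2.imwrite("raw_w12.png",im)
b,cb=snap("side");cv2.imwrite("raw_s12.png",b)
# lever-up grip: dark pixels in side view near expected
print(proj(cb,fix(2,-87.4,273)),proj(cb,fix(2,-92,306)))
print(proj(c,fix(2,-92,306)))
```

```text
[ 571.68532562 -263.89845832  384.11445612] [  2.4 -86.9] 65.11689532006775 (array([-0.04, -0.02, 12.39]), np.float64(-0.0007867238969214707))
[258.49322851  38.62326937] [258.65788009  23.8256377 ]
[254.63656407 208.63160847]
```

Request:
send_rows(
  delta_pos=[
    [0, 0, 4.4],
    [0, 0, 4],
    [0, 0, 4],
    [0, 0, 0],
    [0, 0, 0],
  ],
  twist=[
    [0, 0, 0],
    [0, 0, 0],
    [0, 0, 0],
    [0, 0, 0],
    [0, 0, 0],
  ],
)

```text
time: 40.52
eef_pos: [572.8, -263.8, 262.2]
tcp_rot: [[-0.136, 0.991, 0.001], [0.991, 0.136, -0.001], [-0.001, 0.001, -1.0]]
wrist_force: [-0.2, -0.8, 0.3]
opening: 64.9
gripper_force: 0.0
```

Request:
send_rows(
  delta_pos=[
    [0, 0, 0],
    [0, 0, 0],
    [0, 0, 0],
    [0, 0, 0],
    [0, 0, 0],
    [0, 0, 0],
  ],
  twist=[
    [0, 0, 0],
    [0, 0, 0],
    [0, 0, 0],
    [0, 0, 0],
    [0, 0, 0],
    [0, 0, 0],
  ],
  fingers=1.8,
  squeeze=60,
)

```text
time: 41.28
eef_pos: [571.6, -264.4, 262.0]
tcp_rot: [[-0.136, 0.991, 0.0], [0.991, 0.136, -0.001], [-0.001, 0.0, -1.0]]
wrist_force: [-5.9, -1.0, 9.1]
opening: 23.0
gripper_force: 58.8
```

Request:
send_rows(
  delta_pos=[
    [2.14, 0, -0.17],
    [2.15, 0, 0.05],
    [2.13, 0, 0.26],
    [2.1, 0, 0.47],
    [2.04, 0, 0.68],
    [1.96, 0, 0.88],
  ],
  twist=[
    [0, 0, 0],
    [0, 0, 0],
    [0, 0, 0],
    [0, 0, 0],
    [0, 0, 0],
    [0, 0, 0],
  ],
)

```text
time: 42.02
eef_pos: [554.3, -139.7, 240.2]
tcp_rot: [[-0.136, 0.991, 0.0], [0.991, 0.136, -0.001], [-0.001, -0.0, -1.0]]
wrist_force: [-6.3, -2.0, 6.3]
opening: 23.1
gripper_force: 58.4
```

Request:
send_rows(
  delta_pos=[
    [1.86, 0, 1.07],
    [1.75, 0, 1.25],
    [1.61, 0, 1.42],
    [1.46, 0, 1.57],
    [1.3, 0, 1.71],
    [1.12, 0, 1.83],
  ],
  twist=[
    [0, 0, 0],
    [0, 0, 0],
    [0, 0, 0],
    [0, 0, 0],
    [0, 0, 0],
    [0, 0, 0],
  ],
)

```text
time: 42.78
eef_pos: [541.6, -48.7, 150.8]
tcp_rot: [[-0.136, 0.991, -0.001], [0.991, 0.136, 0.001], [0.001, -0.001, -1.0]]
wrist_force: [-6.5, 4.4, 6.7]
opening: 22.8
gripper_force: 58.4
```

Forces are low and it is tracking well, so I'm finishing the swing.

Request:
send_rows(
  delta_pos=[
    [0.94, 0, 1.94],
    [0.74, 0, 2.02],
    [0.53, 0, 2.08],
    [0.32, 0, 2.13],
    [0.11, 0, 2.15],
    [0, 0, 0.1],
    [0, 0, 0],
    [0, 0, 0],
  ],
  twist=[
    [0, 0, 0],
    [0, 0, 0],
    [0, 0, 0],
    [0, 0, 0],
    [0, 0, 0],
    [0, 0, 0],
    [0, 0, 0],
    [0, 0, 0],
  ],
)

```text
time: 43.78
eef_pos: [537.9, -22.8, 46.5]
tcp_rot: [[-0.136, 0.991, -0.002], [0.991, 0.136, 0.001], [0.001, -0.002, -1.0]]
wrist_force: [-6.0, 10.4, 3.1]
opening: 23.1
gripper_force: 63.3
```

Request:
send_rows(
  delta_pos=[
    [0, 0, 0.2],
    [0, 0, 0.1],
    [0, 0, 0],
    [0, 0, 0],
  ],
  twist=[
    [0, 0, 0],
    [0, 0, 0],
    [0, 0, 0],
    [0, 0, 0],
  ],
)

```text
time: 44.28
eef_pos: [538.1, -22.8, 46.1]
tcp_rot: [[-0.135, 0.991, -0.001], [0.991, 0.135, 0.001], [0.001, -0.001, -1.0]]
wrist_force: [-21.1, 13.2, 62.6]
opening: 22.8
gripper_force: 71.4
```

At the stop (vertical force jumped to 62 N). I'll ease off, release and lift clear.

Request:
send_rows(
  delta_pos=[
    [0, 0, -0.2],
    [0, 0, 0],
    [0, 0, 0],
  ],
  twist=[
    [0, 0, 0],
    [0, 0, 0],
    [0, 0, 0],
  ],
)

```text
time: 44.65
eef_pos: [538.0, -22.8, 46.4]
tcp_rot: [[-0.135, 0.991, -0.002], [0.991, 0.135, 0.001], [0.001, -0.001, -1.0]]
wrist_force: [-12.1, 10.8, 22.2]
opening: 22.8
gripper_force: 65.9
```

Request:
send_rows(
  delta_pos=[
    [0, 0, 0],
    [0, 0, 0],
    [0, 0, 0],
    [0, 0, 0],
    [0, 0, 0],
    [0, 0, -5],
    [0, 0, -5],
    [0, 0, -5],
  ],
  twist=[
    [0, 0, 0],
    [0, 0, 0],
    [0, 0, 0],
    [0, 0, 0],
    [0, 0, 0],
    [0, 0, 0],
    [0, 0, 0],
    [0, 0, 0],
  ],
  fingers=6.5,
)

```text
time: 45.65
eef_pos: [538.8, -23.7, 196.9]
tcp_rot: [[-0.136, 0.991, -0.0], [0.991, 0.136, 0.0], [0.0, -0.0, -1.0]]
wrist_force: [0.7, 0.4, -0.4]
opening: 65.2
gripper_force: 0.0
```

Request:
send_rows(
  delta_pos=[
    [0, 0, -3],
    [0, 0, 0],
    [0, 0, 0],
    [0, 0, 0],
  ],
  twist=[
    [0, 0, 0],
    [0, 0, 0],
    [0, 0, 0],
    [0, 0, 0],
  ],
)

```text
time: 46.15
eef_pos: [538.3, -23.6, 224.2]
tcp_rot: [[-0.136, 0.991, -0.002], [0.991, 0.136, 0.0], [0.0, -0.002, -1.0]]
wrist_force: [-0.6, 0.4, -0.3]
opening: 65.0
gripper_force: 0.0
```

Run:
```python
from h import *
s=readout.observe();print(s["time"],s["eef_pos"],s["opening"],s["wrist_force"].round(1))
im,c=snap("wrist");b,cb=snap("side")
cv2.imwrite("pics/w13.png",np.hstack([cv2.resize(im[110:384,110:400],(400,378)),cv2.resize(b[110:384,150:440],(400,378))]))
print(proj(c,fix(2,191.5,60))-110, proj(c,fix(-19,157.5,60))-110)
```

```text
46.15 [538.30291791 -23.61217662 224.1597973 ] 65.04956979723336 [-0.6  0.4 -0.3]
[145.84948711  22.84559472] [123.40722134  59.25033023]
```

View pics/w13.png

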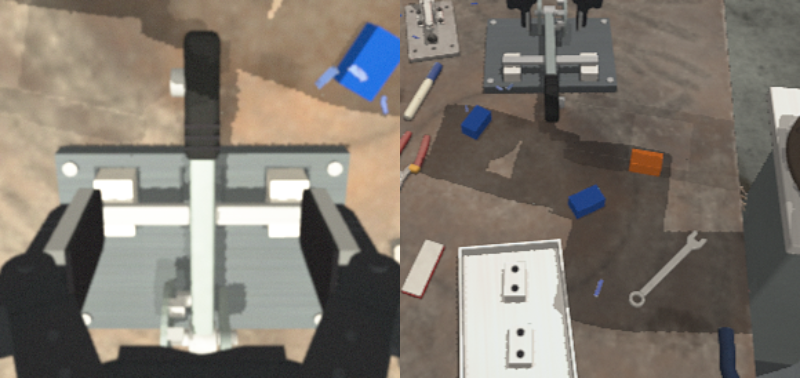

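The final view shows the lever down with its button out at (178,83). The bar lies over both bare blocks, the drilled blocks are in the tray, the bystanders haven't moved, and the gripper is clear.

```bash
python3 -c "
from bench import finish_job
print(finish_job())"
```

```text
the job is handed in; nothing more can be done
None
```

I finished the changeover and handed the job in at about 46 s of robot time: both drilled blocks are in the tray, both bare blocks are seated in the end pockets, and the lever is down with its release button out; no verdict came back.

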